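# Close down the engraving bench

## Robot

A 6-joint arm with a two-finger parallel gripper is mounted at the origin on the work surface. World frame = base frame: x ahead of the robot, y to its left, z up, the work surface at z = 0. Lengths are in m, angles in degrees, forces in N, time in s.
With the tool pointing down it reaches from about 0.3 to 0.75 m from the base axis. Payload 8.5 kg.
Tool frame: the origin (TCP) lies midway between the tips of the shut fingers; the grasp point (between the pads) lies 19 mm behind it (env.grasp_offset is the distance from the TCP to the grasp point, in m); z points along the fingers, y is the line along which they close (so a half turn about z gives the same grasp; the last joint's range is limited). The gripper opens to 85 mm and grips with 20 to 120 N. Pads are 22 mm wide; open, the fingers measure 114 mm over their backs; the gripper's body (76 mm by 85 mm) begins 54 mm behind the grasp point. The pads swing forward as they close: fully open they stand 13 mm farther back than shut.
Start: joints at [-80.69, 21.807, 74.336, -0, 83.858, -12.336], TCP at [0.203, -0.511, 0.231] pointing down, gripper open.
Joint ranges: [-178.18, 178.18], [-50.72, 133.34], [12.68, 142.11], [-81.47, 261.47], [9.98, 163.14], [-165.26, 165.26]. Speed limits (degrees/s): [136.94, 136.94, 180, 180, 180, 180].

## Interface

Orientations are given as a 3x3 rotation matrix whose columns are the frame's x, y, z axes.
In Python, from rig import env gives the robot as it stands.
- The arm moves only by the tool servo_tool, never from a script. Its argument "deltas" is text: rows parted by semicolons, each of 7 numbers parted by spaces: the opening, from 0 (shut) to 1 (fully open), then the shift along the tool's x, y, z in mm, then the turn, a rotation vector about the tool's x, y, z in rad. A call has 1 to 8 rows; each row shifts and turns the commanded pose from where the row before left it, along the tool's axes as they then stand; what a row does not reach is not made up. A row lasts 1/12 s, in which the tool goes at most 41.7 mm and 7.16 degrees, less where a joint would pass 70% of its speed; a pose out of reach is approached as far as the arm can. A call is refused whole if a number of a shift passes 41.7 or a number of a turn 0.125, either way. A call with a gripper value outside its range is refused whole. The fingers move at their own pace and stop on an object; "newtons" is the grip in N (left out, the last holds). Time passes only in rows, so rows that do not move let the fingers close. It gives the time, the measured TCP pose, the force, the opening and the grip force at its end, in the units of the state.
- env.observe(): the state, without advancing time (a new reading comes with each control period).
- env.get_image(name): name is "scene" or "side" or "wrist"; returns a dict with "img" (400x640x3 uint8, red, green, blue), "depth" (400x640 float32, m along the optical axis (not along the pixel's ray), 0 where there is no reading), "camera_matrix" (3x3 intrinsics, pixels), "world_to_cam" (4x4, takes a point from world to camera coordinates). Camera axes: x right, y down, z forward; pixel columns grow to the right and rows downward; lengths in m; the calibration is good to about 2 mm. A picture is of the moment at which its call begins.
- env.close_job(): hands the job in; it is judged then, once.
Trained networks look in a picture, given as the dict that the camera call returned (one of the last four; its "shot" number tells which), for a name from the list of things; names that differ only in an ending like _2 or _b are one class to them, and where a whole thing is asked for, a point or a joint stands for the part that bears it (a point fixed in the world has none). Each returns a list of dicts, best first, with "conf" (0 to 1); they miss things now and then, are a little off and sometimes report something else, mostly with a low value. They report only what shows in the picture. A call takes as long as a camera call.
- env.spot_in(name, picture): "bbox" ([centre column, centre row, width, height] in pixels, round what is visible of it).
- env.spot_point(name, picture): "uv" ([column, row] in pixels: a listed point, or the origin of a listed thing).
The state is a dict: "time_s": time; "q": joint angles; "qvel": joint speeds; "joint_efforts": joint torques, N m; "position": TCP position; "tool_rot": TCP orientation; "ft_force": force on the tool from outside, world axes, zero at the start; "wrist_torque": the same for the moment, N m; "grip_width": finger opening in m; "gripper_force": force on a finger pad.
Only numpy, scipy, OpenCV 4.12 (cv2) and the standard library are available. Lean on these libraries where they do the work, as an engineer would, in place of code of your own. Each camera call takes 0.05 s, during which the arm holds its last target. There are 200 camera calls.

## Task

Close down the engraving bench: first raise the engraver's red lift lever fully, so that its point is off the anvil. Then clear the bench by putting every finished brass pommel into the steel basket and every graver flat into the wooden tool tray, and finally hang the loaded basket by its wooden handle on the hook, where it must hang freely and at rest with all the pommels still in it. Leave the blue tin where it is.

Things in the scene. Friction and masses are not known exactly. Their poses are not given: they have to be found in the camera images.
- lift (a joint): Lift lever of the green engraver: 0 rad = down (lever slopes 0.35 rad below level, pointing out of the front of the head), 0.75 = fully up against its stop (0.40 rad above level). Stays where it is left; about 1 N at the tip moves it. The scriber point rises with it.
- lift_tip (a point): Middle of the red knob at the end of the lift lever: a cylinder 14 mm across and 16 mm long, its axis level and along the engraver's y (the lever's pivot axis); 70 mm from the pivot.
- lift_pivot (a point): The lever's pivot axis, on the front of the engraver's head, 165 mm above the table. The head's top is 180 mm above the table.
- engraver: Green bench engraver, base 160 x 100 mm, 180 mm tall, fixed. Origin: centre of its underside; its front and the lever point to its -x, y along the pivot axis.
- hook: Fixed steel hook stand. A level round arm, 8 mm thick, runs from a post out to its -x and ends in an upturned tip. Origin on the table right below the seat; the post (14 mm thick, no higher than the arm) stands at its x = +105 mm on a 70 mm square foot.
- hook_seat (a point): Top of the hook's arm where a handle hangs, 140 mm above the table; same axes as the hook. The upturned tip is at x = -18 to -29 mm and rises 13 mm above the seat; the arm's underside is 8 mm below the seat.
- basket: Open steel parts basket 140 (x) x 110 (y) mm, walls 32 mm high and 3 mm thick, floor 3 mm, 0.3 to 0.5 kg. Origin: centre of its underside. An upright wooden slat handle crosses the middle along y: 12 mm thick in x, 104 mm long, from 76 to 118 mm above the origin, on a strap at each end; the space beneath it is open. One loading space each side of the handle.
- basket_under (a point): Middle of the underside of the basket's wooden handle (76 mm above the basket's underside).
- tray: Fixed wooden tool tray, open on top, 150 (x) x 130 (y) x 30 mm high, walls and floor 5 mm. Origin: centre of its underside.
- tin: Bystander among the work: round low blue tin with a steel lid, 46 mm across, 28 mm high, origin at the centre of its underside. Not to be moved.
- pommel1: Finished brass pommel (may be absent): stepped turned piece, 22 mm tall; the lower 13 mm is 30 mm across, the upper 9 mm is 22 mm across. Origin on its axis at mid-height, z along its axis; 60 g.
- pommel2: Finished brass pommel (may be absent): stepped turned piece, 22 mm tall; the lower 13 mm is 30 mm across, the upper 9 mm is 22 mm across. Origin on its axis at mid-height, z along its axis; 60 g.
- pommel3: Finished brass pommel (may be absent): stepped turned piece, 22 mm tall; the lower 13 mm is 30 mm across, the upper 9 mm is 22 mm across. Origin on its axis at mid-height, z along its axis; 60 g.
- pommel4: Finished brass pommel (may be absent): stepped turned piece, 22 mm tall; the lower 13 mm is 30 mm across, the upper 9 mm is 22 mm across. Origin on its axis at mid-height, z along its axis; 60 g.
- graver1: Graver, a hand tool (may be absent): wooden handle 16 mm thick and wide from x = -50 to 0 mm, thin 6 mm square steel shank from x = 0 to +45 mm. Lies flat, origin on its axis 8 mm above what it lies on, x towards the point; balances near x = -8 mm; 40 g.
- graver2: Graver, a hand tool (may be absent): wooden handle 16 mm thick and wide from x = -50 to 0 mm, thin 6 mm square steel shank from x = 0 to +45 mm. Lies flat, origin on its axis 8 mm above what it lies on, x towards the point; balances near x = -8 mm; 40 g.
- graver3: Graver, a hand tool (may be absent): wooden handle 16 mm thick and wide from x = -50 to 0 mm, thin 6 mm square steel shank from x = 0 to +45 mm. Lies flat, origin on its axis 8 mm above what it lies on, x towards the point; balances near x = -8 mm; 40 g.

How it is judged:
By the outcome, as a careful person would: the job done as asked, in the order asked, and still so for the second after the job is handed in, with the robot touching nothing.
Of pommel1, pommel2, pommel3, pommel4 only 2 to 4 are there at a start; the rules pass over those that are not, and their reading is None.
Of graver1, graver2, graver3 only 1 to 3 are there at a start; the rules pass over those that are not, and their reading is None.
At some moment in a run one of pommel1, pommel2, pommel3, pommel4, graver1, graver2, graver3 may be knocked a few centimetres aside while the robot is not near it.
Once in a run the grip may slacken for a moment while it holds something.
It also fails if it takes over 210 s, if anything falls off the work surface, if the arm or the gripper's body presses on something with over 40 N, if the wrist force passes 120 N, or if a joint passes its speed limit or range.

## Working session

There is one attempt and no reset: what is moved stays moved. The work goes in short steps, Python scripts to look and compute and a tool call to move; the robot and the scene stay as the last step left them, time stands still between calls to the robot, and variables do not carry over. Pictures are saved under pics/ and viewed, at most 16 in all, crops included, and the job is handed in when it is done.

Besides the shell and the picture viewer there is one more tool, called after "Request:" as name(argument=value, ...) on one line, values as JSON. servo_tool: Moves the arm, as the interface text tells. Its arguments: {"type":"object","properties":{"deltas":{"type":"string"},"newtons":{"type":"number"}},"required":["deltas"]}

```bash
ls; mkdir -p pics; cat > h.py <<'E'
import numpy as np, cv2
from rig import env
def snap(n,f=None):
    p=env.get_image(n)
    if f: cv2.imwrite(f'pics/{f}.png',p['img'][:,:,::-1])
    return p
def ray(p,uv):
    K=np.array(p['camera_matrix']);T=np.linalg.inv(np.array(p['world_to_cam']))
    d=T[:3,:3]@np.linalg.inv(K)@np.array([uv[0],uv[1],1.]);return T[:3,3],d
def atz(p,uv,z):
    o,d=ray(p,uv);return o+d*(z-o[2])/d[2]
def dep(p,uv):
    o,d=ray(p,uv);u,v=int(round(uv[0])),int(round(uv[1]));return o+d*p['depth'][min(max(v,0),399),min(max(u,0),639)]
def proj(p,X):
    c=np.array(p['world_to_cam'])@np.append(X,1);q=np.array(p['camera_matrix'])@c[:3];return q[:2]/q[2]
E
python3 - <<'E'
from h import *
for n in ['scene','side']:
    p=snap(n,n+'0'); print(n)
    for k,z in [('lift_tip',.141),('lift_pivot',.165),('engraver',0),('hook',0),('hook_seat',.14),('basket',0),('basket_under',.076),('tray',0),('tin',0),('pommel1',.011),('graver1',.008)]:
        for r in env.spot_point(k,p)[:6]:
            if r['conf']>.2: print(k,round(r['conf'],2),np.round(r['uv']),np.round(atz(p,r['uv'],z),3),np.round(dep(p,r['uv']),3))
E
```

```text
pics
scene
lift_tip 0.52 [368. 132.] [0.523 0.407 0.141] [0.525 0.403 0.143]
lift_pivot 0.68 [384. 132.] [0.588 0.395 0.165] [0.597 0.375 0.177]
engraver 0.83 [393. 174.] [0.632 0.415 0.   ] [0.654 0.357 0.044]
hook 0.54 [332. 171.] [0.437 0.311 0.   ] [0.452 0.287 0.02 ]
hook_seat 0.73 [228. 275.] [ 0.565 -0.309  0.14 ] [ 0.464 -0.24  -0.   ]
basket 0.58 [272. 246.] [ 0.496 -0.093  0.   ] [ 0.498 -0.094  0.002]
basket_under 0.92 [267. 226.] [ 0.487 -0.093  0.076] [ 0.496 -0.103  0.088]
tray 0.71 [320. 277.] [ 0.672 -0.11  -0.   ] [ 0.674 -0.112  0.003]
tray 0.63 [335. 235.] [0.623 0.044 0.   ] [0.633 0.028 0.019]
tin 0.67 [324. 191.] [0.479 0.198 0.   ] [0.483 0.191 0.007]
tin 0.47 [273. 227.] [ 0.447 -0.032  0.   ] [ 0.457 -0.043  0.014]
pommel1 0.62 [304. 198.] [0.454 0.121 0.011] [0.461 0.111 0.021]
pommel1 0.52 [337. 235.] [0.633 0.037 0.011] [0.638 0.028 0.021]
pommel1 0.44 [334. 173.] [0.459 0.296 0.011] [0.468 0.282 0.023]
pommel1 0.44 [346. 218.] [0.617 0.116 0.011] [0.623 0.105 0.023]
pommel1 0.27 [266. 246.] [ 0.486 -0.11   0.011] [ 0.48  -0.104  0.002]
graver1 0.67 [375. 
[... 497 characters left out ...]
12  0.14 ] [ 0.561 -0.315  0.139]
basket 0.69 [349. 214.] [ 0.485 -0.093  0.   ] [ 0.482 -0.081  0.01 ]
basket 0.49 [351. 190.] [ 0.503 -0.219  0.   ] [ 0.481 -0.096  0.081]
basket_under 0.98 [352. 195.] [ 0.477 -0.082  0.076] [ 0.488 -0.145  0.033]
tray 0.83 [290. 203.] [ 0.67 -0.1   0.  ] [ 0.667 -0.091  0.006]
tin 0.73 [331. 291.] [0.464 0.204 0.   ] [0.458 0.228 0.029]
pommel1 0.59 [344. 260.] [0.453 0.109 0.011] [0.45  0.123 0.025]
pommel1 0.59 [289. 227.] [0.629 0.022 0.011] [0.624 0.035 0.022]
pommel1 0.54 [280. 249.] [0.621 0.113 0.011] [0.621 0.114 0.012]
pommel1 0.51 [330. 315.] [0.447 0.278 0.011] [0.445 0.286 0.022]
graver1 0.49 [256. 287.] [0.63  0.246 0.008] [0.626 0.252 0.016]
```

View pics/scene0.png

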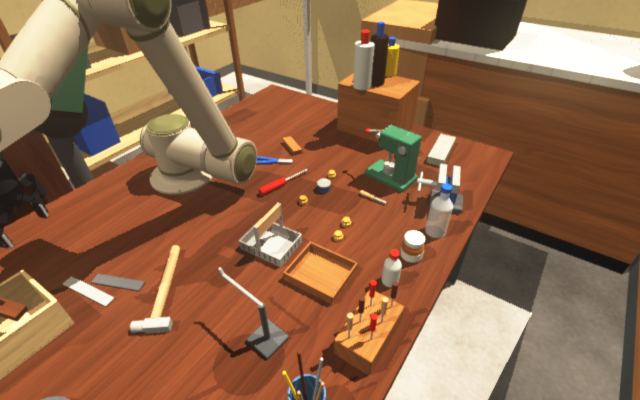

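View pics/side0.png

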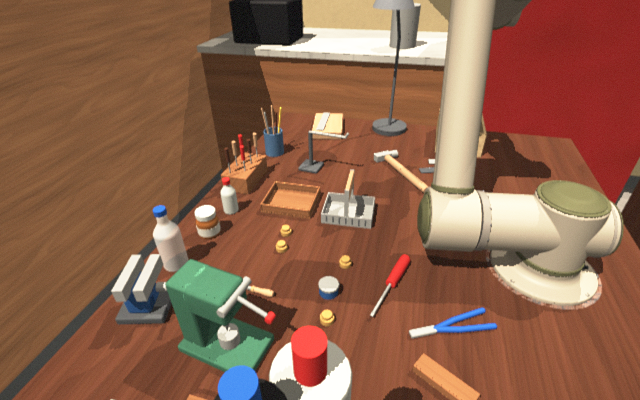

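The scene shows four pommels (337,235), (346,221), (303,200), (332,174), one graver (372,197), the basket, tray, hook and tin. The screwdriver, hammer and the rest are bystanders. I'll move above the middle next for a closer wrist view.

```bash
cat >> h.py <<'E'
def go(x,y,z,axis=None,rows=None):
    """print tool-frame shift (mm) to TCP target and yaw turn (rad) so that tool y lies along axis deg (mod 180), shift given BEFORE turning and AFTER turning"""
    s=env.observe();R=np.array(s['tool_rot']);d=np.array([x,y,z])-s['position']
    print('t',round(s['time_s'],2),'pos',np.round(s['position'],4),'zaxis',np.round(R[:,2],3),'ydir',round(np.degrees(np.arctan2(R[1,1],R[0,1])),1),'q6',round(s['q'][5],1))
    print('shift(tool, no turn)',np.round(R.T@d*1000,1),'world',np.round(d*1000))
    if axis is not None:
        # rotation about tool z (down): positive turn lowers world yaw
        c=np.degrees(np.arctan2(R[1,1],R[0,1]));t=(axis-c+90)%180-90
        t=-np.radians(t)
        from scipy.spatial.transform import Rotation as Ro
        R2=R@Ro.from_rotvec([0,0,t]).as_matrix()
        print('turn z',round(t,3),'then shift',np.round(R2.T@d*1000,1))
E
python3 - <<'E'
from h import *
go(.50,.12,.36,90)
E
```

```text
t 1.2 pos [ 0.2029 -0.5112  0.2313] zaxis [ 0. -0. -1.] ydir -68.4 q6 -12.3
shift(tool, no turn) [ 509.  -477.1 -128.7] world [297. 631. 129.]
turn z 0.378 then shift [ 297.1 -631.2 -128.7]
```

Request:
servo_tool(deltas="1 0 0 -30 0 0 0.095;1 0 0 -30 0 0 0.095;1 0 0 -30 0 0 0.094;1 0 0 -30 0 0 0.094;1 17 -36 0 0 0 0;1 17 -36 0 0 0 0;1 17 -36 0 0 0 0;1 17 -36 0 0 0 0")

```text
time_s: 1.87
position: [0.2712, -0.3655, 0.3513]
tool_rot: [[1.0, -0.001, 0.0], [-0.001, -1.0, -0.0], [0.0, 0.0, -1.0]]
ft_force: [0.8, 0.0, -0.0]
grip_width: 0.0854
gripper_force: 0.0
```

Request:
servo_tool(deltas="1 17 -36 0 0 0 0;1 17 -36 0 0 0 0;1 17 -36 0 0 0 0;1 17 -36 0 0 0 0;1 17 -36 0 0 0 0;1 17 -36 0 0 0 0;1 17 -36 0 0 0 0;1 17 -36 0 0 0 0")

```text
time_s: 2.53
position: [0.4073, -0.0773, 0.3516]
tool_rot: [[1.0, -0.0, 0.001], [-0.0, -1.0, -0.0], [0.001, 0.0, -1.0]]
ft_force: [0.5, -0.6, 0.4]
grip_width: 0.0854
gripper_force: 0.0
```

Request:
servo_tool(deltas="1 17 -36 0 0 0 0;1 17 -36 0 0 0 0;1 17 -36 0 0 0 0;1 17 -36 0 0 0 0;1 17 -36 0 0 0 0;1 0 0 0 0 0 0")

```text
time_s: 3.03
position: [0.4933, 0.1058, 0.3505]
tool_rot: [[1.0, 0.006, -0.001], [0.006, -1.0, 0.002], [-0.001, -0.002, -1.0]]
ft_force: [0.3, 0.2, -0.6]
grip_width: 0.0852
gripper_force: 0.0
```

```bash
python3 - <<'E'
from h import *
go(.5,.12,.36,90)
p=snap('wrist','w0')
for k,z in [('lift_tip',.141),('lift_pivot',.165),('basket_under',.076),('tray',0),('tin',0),('pommel1',.011),('graver1',.008)]:
        for r in env.spot_point(k,p)[:6]:
            if r['conf']>.2: print(k,round(r['conf'],2),np.round(r['uv']),np.round(atz(p,r['uv'],z),3),np.round(dep(p,r['uv']),3))
E
```

```text
t 3.03 pos [0.4933 0.1058 0.3505] zaxis [-0.001  0.002 -1.   ] ydir -89.7 q6 88.3
shift(tool, no turn) [  6.8 -14.2  -9.5] world [ 7. 14.  9.]
turn z 0.006 then shift [  6.7 -14.2  -9.5]
lift_tip 0.68 [ 69. 147.] [0.518 0.408 0.141] [0.52  0.401 0.149]
lift_pivot 0.73 [40. 84.] [0.587 0.399 0.165] [0.586 0.388 0.178]
basket_under 0.92 [460. 162.] [ 0.489 -0.089  0.076] [ 0.495 -0.076  0.104]
tray 0.67 [466.  31.] [ 0.669 -0.104  0.   ] [ 0.668 -0.102  0.004]
tin 0.66 [263. 160.] [0.476 0.207 0.   ] [0.481 0.202 0.028]
tin 0.42 [462. 164.] [ 0.47  -0.128  0.   ] [ 0.495 -0.073  0.116]
pommel1 0.94 [368.  55.] [0.634 0.042 0.011] [0.633 0.043 0.021]
pommel1 0.67 [215. 174.] [0.453 0.286 0.011] [0.456 0.282 0.022]
pommel1 0.65 [328.  63.] [0.623 0.099 0.011] [0.622 0.1   0.02 ]
pommel1 0.62 [320. 178.] [0.447 0.112 0.011] [0.45  0.111 0.022]
graver1 0.7 [224.  54.] [0.636 0.253 0.008] [0.635 0.251 0.015]
```

View pics/w0.png

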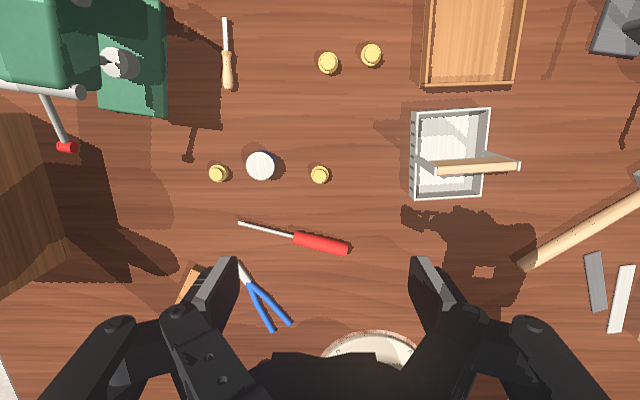

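The wrist view confirms four pommels, one graver (handle at 228,72 and point at 225,18), the tin at (260,165) and the red knob at (67,147). Next I'll refine these from the depth image.

```bash
cat >> h.py <<'E'
def cloud(p):
    K=np.array(p['camera_matrix']);T=np.linalg.inv(np.array(p['world_to_cam']));d=p['depth']
    v,u=np.mgrid[0:400,0:640];P=np.stack([(u-K[0,2])/K[0,0]*d,(v-K[1,2])/K[1,1]*d,d],-1)
    W=P@T[:3,:3].T+T[:3,3];W[d<=0]=np.nan;return W
def blob(p,c,r,z0,z1,col=None):
    W=cloud(p);m=(np.hypot(W[...,0]-c[0],W[...,1]-c[1])<r)&(W[...,2]>z0)&(W[...,2]<z1)
    if col is not None: m&=col(p['img'].astype(int))
    Q=W[m]
    if len(Q)<4: return None
    mid=(np.percentile(Q,2,0)+np.percentile(Q,98,0))/2
    C=np.cov((Q[:,:2]-Q[:,:2].mean(0)).T);w,v=np.linalg.eigh(C)
    return dict(n=len(Q),mid=np.round(mid,4),ext=np.round(np.ptp(Q,axis=0)*1000),ang=round(np.degrees(np.arctan2(v[1,1],v[0,1]))%180,1),mean=np.round(Q.mean(0),4))
E
python3 - <<'E'
from h import *
p=snap('wrist')
for c in [(.634,.042),(.623,.1),(.453,.285),(.448,.112)]: print('pom',blob(p,c,.025,.018,.03))
print('tin',blob(p,(.478,.205),.04,.022,.04))
print('graver',blob(p,(.63,.25),.065,.004,.03))
print('handle',blob(p,(.49,-.09),.08,.105,.13))
print('rim',blob(p,(.49,-.09),.1,.025,.04))
print('knob',blob(p,(.518,.406),.03,.12,.17,lambda i:(i[...,0]>120)&(i[...,1]<70)))
print('head',blob(p,(.62,.4),.09,.172,.19))
q=snap('scene'); s=snap('side')
print('trayrim',blob(q,(.672,-.11),.12,.025,.034), blob(s,(.672,-.11),.12,.025,.034))
for a,n in ((q,'scene'),(s,'side')):
    print(n,'hookarm',blob(a,(.565,-.31),.05,.131,.142)); print('hook',blob(a,(.565,-.31),.15,.125,.16)); print('rim',blob(a,(.49,-.09),.1,.025,.036),'h',blob(a,(.49,-.09),.08,.105,.13))
    print('knob',blob(a,(.518,.406),.03,.12,.17,lambda i:(i[...,0]>120)&(i[...,1]<70)))
E
```

```text
pom {'n': 197, 'mid': array([0.6353, 0.0375, 0.022 ]), 'ext': array([20., 20.,  6.]), 'ang': np.float64(95.2), 'mean': array([0.6353, 0.0374, 0.0223])}
pom {'n': 185, 'mid': array([0.6243, 0.1002, 0.0224]), 'ext': array([20., 19.,  6.]), 'ang': np.float64(165.1), 'mean': array([0.6245, 0.1002, 0.0223])}
pom {'n': 140, 'mid': array([0.4557, 0.2814, 0.0214]), 'ext': array([21., 21.,  6.]), 'ang': np.float64(123.8), 'mean': array([0.4558, 0.2811, 0.0221])}
pom {'n': 137, 'mid': array([0.4545, 0.1122, 0.0218]), 'ext': array([21., 21.,  7.]), 'ang': np.float64(13.7), 'mean': array([0.4548, 0.1119, 0.0224])}
tin {'n': 637, 'mid': array([0.4722, 0.2067, 0.0282]), 'ext': array([44., 45.,  9.]), 'ang': np.float64(124.3), 'mean': array([0.4722, 0.2068, 0.0283])}
graver {'n': 539, 'mid': array([0.6345, 0.2506, 0.0115]), 'ext': array([95., 16., 13.]), 'ang': np.float64(178.5), 'mean': array([0.6293, 0.2495, 0.0125])}
handle {'n': 963, 'mid': array([ 0.4907, -0.0912,  0.113 ]), 'ext': array([ 19., 111.,  16.]), 'ang': np.float64(94.3), 'mean': array([ 0.4915, -0.0908,  0.1167])}
rim {'n': 994, 'm
[... 1675 characters left out ...]
': np.float64(173.5), 'mean': array([ 0.5808, -0.3138,  0.1389])}
hook {'n': 119, 'mid': array([ 0.6082, -0.3161,  0.1397]), 'ext': array([138.,  21.,  30.]), 'ang': np.float64(174.4), 'mean': array([ 0.6098, -0.3163,  0.1391])}
rim {'n': 354, 'mid': array([ 0.4868, -0.0905,  0.0303]), 'ext': array([147., 123.,  11.]), 'ang': np.float64(77.7), 'mean': array([ 0.4867, -0.0836,  0.0307])} h {'n': 128, 'mid': array([ 0.4863, -0.0891,  0.1136]), 'ext': array([ 18., 113.,  17.]), 'ang': np.float64(94.0), 'mean': array([ 0.4856, -0.0821,  0.1172])}
knob {'n': 51, 'mid': array([0.5163, 0.4093, 0.1446]), 'ext': array([15., 16., 13.]), 'ang': np.float64(64.8), 'mean': array([0.5148, 0.4109, 0.1455])}
```

```bash
python3 - <<'E'
from h import *
for n in ('scene','side','wrist'):
    p=snap(n);W=cloud(p)
    for x0 in np.arange(.36,.64,.04):
        o=[]
        for y0 in np.arange(.40,.64,.04):
            m=(W[...,0]>x0)&(W[...,0]<x0+.04)&(W[...,1]>y0)&(W[...,1]<y0+.04)&(W[...,2]<.45)
            o.append(round(float(np.percentile(W[...,2][m],98)),2) if m.sum()>3 else None)
        print(n,round(x0,2),o)
go(.519,.406,.24,81)
E
```

```text
scene 0.36 [0.0, 0.0, 0.0, 0.27, 0.39, 0.4]
scene 0.4 [0.0, 0.0, 0.0, 0.0, 0.36, 0.38]
scene 0.44 [0.0, 0.0, 0.0, 0.0, 0.2, 0.37]
scene 0.48 [0.15, 0.0, 0.0, 0.0, 0.2, 0.2]
scene 0.52 [0.16, 0.0, 0.0, 0.0, 0.2, 0.2]
scene 0.56 [0.18, 0.02, 0.0, 0.0, None, None]
scene 0.6 [0.18, None, None, None, None, None]
scene 0.64 [0.18, None, None, 0.0, 0.0, 0.0]
side 0.36 [0.0, None, None, None, 0.4, 0.4]
side 0.4 [None, None, None, None, 0.36, 0.38]
side 0.44 [None, None, None, None, None, None]
side 0.48 [0.15, None, None, None, None, None]
side 0.52 [0.16, None, None, None, 0.2, None]
side 0.56 [0.18, 0.02, None, None, None, None]
side 0.6 [0.18, 0.02, 0.0, None, None, None]
side 0.64 [0.18, 0.01, 0.0, None, None, None]
wrist 0.36 [0.0, 0.0, 0.0, 0.0, 0.1, None]
wrist 0.4 [0.0, 0.0, 0.0, 0.0, 0.08, None]
wrist 0.44 [0.0, 0.0, 0.0, 0.0, 0.07, None]
wrist 0.48 [0.15, 0.0, 0.0, 0.0, 0.06, None]
wrist 0.52 [0.16, 0.02, 0.0, 0.0, 0.04, 0.0]
wrist 0.56 [0.18, 0.02, 0.0, 0.0, 0.0, 0.0]
wrist 0.6 [0.18, None, None, None, None, None]
wrist 0.64 [0.05, None, None, None, None, None]
t 3.73 pos [0.492  0.1006 0.3514] zaxis [ 0.  0. -1.] ydir -90.0 q6 88.1
shift(tool, no turn) [  26.8 -305.5  111.4] world [  27.  305. -111.]
turn z 0.157 then shift [ -21.1 -305.9  111.4]
```

Request:
servo_tool(deltas="1 0 0 0 0 0 0.08;1 0 0 0 0 0 0.077;1 -3 -40 0 0 0 0;1 -3 -40 0 0 0 0;1 -3 -40 0 0 0 0;1 -3 -40 0 0 0 0;1 -3 -40 0 0 0 0;1 -3 -40 0 0 0 0")

```text
time_s: 4.4
position: [0.5115, 0.3426, 0.3514]
tool_rot: [[0.988, -0.156, 0.0], [-0.156, -0.988, 0.0], [0.0, -0.0, -1.0]]
ft_force: [1.4, -0.3, 1.1]
grip_width: 0.0855
gripper_force: 0.0
```

Request:
servo_tool(deltas="1 -3 -40 0 0 0 0;1 0 -26 20 0 0 0;1 0 0 30 0 0 0;1 0 0 30 0 0 0;1 0 0 31 0 0 0;1 0 0 0 0 0 0")

```text
time_s: 4.9
position: [0.5172, 0.4054, 0.2337]
tool_rot: [[0.988, -0.156, -0.011], [-0.156, -0.988, -0.006], [-0.01, 0.007, -1.0]]
ft_force: [-0.2, 1.0, -0.9]
grip_width: 0.0854
gripper_force: 0.0
```

```bash
python3 - <<'E'
from h import *
p=snap('wrist','w1')
print('knob',blob(p,(.518,.406),.03,.12,.17,lambda i:(i[...,0]>120)&(i[...,1]<70)))
for k,z in [('lift_tip',.141),('lift_pivot',.165)]:
    for r in env.spot_point(k,p)[:2]: print(k,round(r['conf'],2),np.round(r['uv']),np.round(atz(p,r['uv'],z),4))
go(.519,.406,.122,81)
E
```

```text
knob {'n': 17, 'mid': array([0.5237, 0.4062, 0.1467]), 'ext': array([ 6., 14.,  7.]), 'ang': np.float64(86.6), 'mean': array([0.5241, 0.4042, 0.146 ])}
lift_tip 0.68 [316. 199.] [0.5191 0.4099 0.141 ]
lift_pivot 0.61 [317. 120.] [0.5844 0.3986 0.165 ]
t 5.05 pos [0.5198 0.4065 0.2424] zaxis [ 0.002  0.001 -1.   ] ydir -99.0 q6 126.8
shift(tool, no turn) [ -1.    0.8 120.4] world [  -1.   -0. -120.]
turn z -0.0 then shift [ -1.    0.8 120.4]
```

View pics/w1.png

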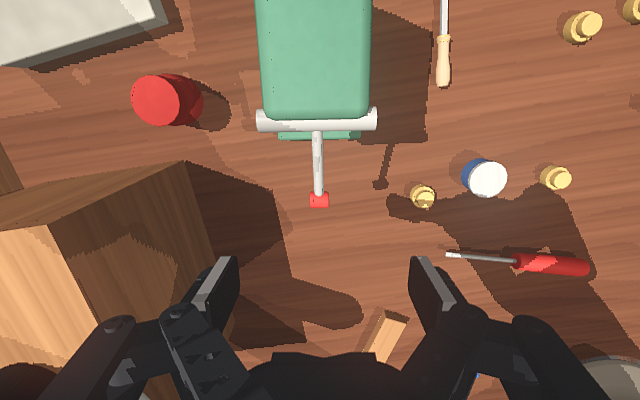

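The knob at (319,199) is centred between the fingers and in line with them. I'll descend and grip its ends.

Request:
servo_tool(deltas="0.6 0 0 30 0 0 0;0.6 0 0 30 0 0 0;0.6 0 0 30 0 0 0;0.6 0 0 28 0 0 0;0 0 0 0 0 0 0;0 0 0 0 0 0 0;0 0 0 0 0 0 0;0 0 0 0 0 0 0", newtons=25)

```text
time_s: 5.72
position: [0.5206, 0.4079, 0.126]
tool_rot: [[0.988, -0.156, 0.006], [-0.156, -0.988, 0.005], [0.005, -0.006, -1.0]]
ft_force: [1.0, 5.1, -0.1]
grip_width: 0.0155
gripper_force: 26.3
```

Request:
servo_tool(deltas="0 0 0 0 0 0 0;0 0 0 0 0 0 0;0 0 0 0 0 0 0")

```text
time_s: 5.97
position: [0.5206, 0.4079, 0.126]
tool_rot: [[0.988, -0.156, 0.006], [-0.156, -0.988, 0.005], [0.005, -0.006, -1.0]]
ft_force: [2.2, 5.6, -0.7]
grip_width: 0.0151
gripper_force: 26.3
```

Request:
servo_tool(deltas="0 -2.5 0 -10 0 0 0;0 -1.5 0 -10 0 0 0;0 -0.5 0 -10 0 0 0;0 0.5 0 -10 0 0 0;0 2 0 -9 0 0 0;0 1 0 -4 0 0 0;0 0 0 0 0 0 0;0 0 0 0 0 0 0")

```text
time_s: 6.63
position: [0.5199, 0.408, 0.1788]
tool_rot: [[0.988, -0.156, 0.007], [-0.156, -0.988, 0.005], [0.006, -0.006, -1.0]]
ft_force: [5.4, 6.6, -2.3]
grip_width: 0.0156
gripper_force: 26.5
```

```bash
python3 - <<'E'
from h import *
s=env.observe();print(s['position'],s['ft_force'],s['grip_width'])
p=snap('side');print('knob',blob(p,(.518,.406),.04,.12,.23,lambda i:(i[...,0]>120)&(i[...,1]<70)))
for r in env.spot_point('lift_tip',p)[:2]: print(r['uv'],r['conf'],atz(p,r['uv'],.1923),dep(p,r['uv']))
E
```

```text
[0.51988436 0.40797929 0.1788324 ] [ 5.38422995  6.5893545  -2.2512908 ] 0.015562361405201479
knob None
```

Request:
servo_tool(deltas="0 0 0 -3 0 0 0;0 0 0 -3 0 0 0;0 0 0 0 0 0 0")

```text
time_s: 6.98
position: [0.5197, 0.4077, 0.1813]
tool_rot: [[0.988, -0.156, 0.003], [-0.156, -0.988, 0.003], [0.003, -0.004, -1.0]]
ft_force: [10.1, 9.6, -19.0]
grip_width: 0.0153
gripper_force: 25.9
```

At the stop (reaction of 19 N). Release and retreat upwards.

Request:
servo_tool(deltas="0.5 0 0 4 0 0 0;0.5 0 0 0 0 0 0;0.5 0 0 0 0 0 0;0.5 0 0 0 0 0 0;1 0 0 -35 0 0 0;1 0 0 -40 0 0 0;1 0 0 -40 0 0 0;1 0 0 0 0 0 0")

```text
time_s: 7.65
position: [0.5194, 0.4071, 0.3026]
tool_rot: [[0.988, -0.156, 0.014], [-0.157, -0.988, 0.008], [0.013, -0.01, -1.0]]
ft_force: [0.4, 0.2, 1.2]
grip_width: 0.085
gripper_force: 0.0
```

```bash
python3 - <<'E'
from h import *
p=snap('side','s2');cv2.imwrite('pics/s2c.png',cv2.resize(p['img'][240:380,140:330,::-1],None,fx=3,fy=3))
for r in env.spot_point('lift_tip',p)[:2]: print(r['uv'],r['conf'],atz(p,r['uv'],.1923),dep(p,r['uv']))
w=snap('wrist');print('knob',blob(w,(.52,.406),.04,.12,.23,lambda i:(i[...,0]>120)&(i[...,1]<70)))
for c in [(.634,.042),(.623,.1),(.455,.281),(.455,.112)]: print('pom',blob(w,c,.04,.018,.03))
go(.4555,.2815,.10,90)
E
```

```text
[265.8, 296.4] 0.57 [0.51943776 0.40726209 0.1923    ] [0.51685264 0.41202893 0.19843691]
knob {'n': 21, 'mid': array([0.5242, 0.4065, 0.1941]), 'ext': array([13., 15.,  5.]), 'ang': np.float64(95.8), 'mean': array([0.5267, 0.4052, 0.1947])}
pom {'n': 320, 'mid': array([0.6355, 0.0381, 0.0214]), 'ext': array([22., 23.,  7.]), 'ang': np.float64(97.3), 'mean': array([0.6354, 0.039 , 0.0221])}
pom {'n': 288, 'mid': array([0.6247, 0.1011, 0.0214]), 'ext': array([21., 21.,  6.]), 'ang': np.float64(83.3), 'mean': array([0.6246, 0.1018, 0.0222])}
pom {'n': 175, 'mid': array([0.4558, 0.2825, 0.022 ]), 'ext': array([21., 21.,  6.]), 'ang': np.float64(35.3), 'mean': array([0.4562, 0.2826, 0.0223])}
pom {'n': 202, 'mid': array([0.4547, 0.1131, 0.0213]), 'ext': array([21., 21.,  7.]), 'ang': np.float64(51.9), 'mean': array([0.455 , 0.1136, 0.0222])}
t 7.8 pos [0.518  0.4063 0.2928] zaxis [ 0.001  0.    -1.   ] ydir -99.0 q6 126.8
shift(tool, no turn) [-42.3 133.1 192.7] world [ -62. -125. -193.]
turn z -0.157 then shift [-62.6 124.8 192.7]
```

View pics/s2c.png

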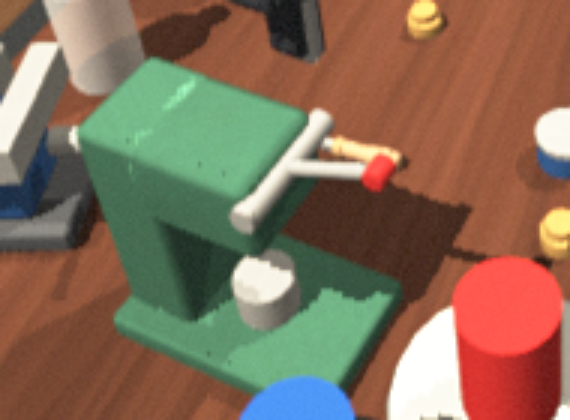

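Lever is fully up, with the knob at z≈0.192. Next is the pommel at (0.456,0.282), with the grip axis along the basket's y (94°).

```bash
python3 - <<'E'
from h import *
go(.4558,.2822,.002,94.2)
E
```

```text
t 7.8 pos [0.518  0.4063 0.2928] zaxis [ 0.001  0.    -1.   ] ydir -99.0 q6 126.8
shift(tool, no turn) [-42.2 132.4 290.7] world [ -62. -124. -291.]
turn z -0.231 then shift [-71.3 119.3 290.7]
```

Request:
servo_tool(deltas="0.55 0 0 0 0 0 -0.116;0.55 0 0 0 0 0 -0.115;0.55 -18 30 10 0 0 0;0.55 -18 30 10 0 0 0;0.55 -18 30 10 0 0 0;0.55 -17 29 20 0 0 0;0.55 0 0 40 0 0 0;0.55 0 0 40 0 0 0", newtons=60)

```text
time_s: 8.47
position: [0.4552, 0.2811, 0.1616]
tool_rot: [[0.997, 0.072, 0.001], [0.072, -0.997, 0.0], [0.001, -0.0, -1.0]]
ft_force: [1.0, 0.7, -0.3]
grip_width: 0.0465
gripper_force: 0.0
```

```bash
python3 - <<'E'
from h import *
p=snap('wrist')
for c in [(.4558,.282),(.455,.113)]: print('pom',blob(p,c,.04,.018,.03))
go(.4558,.2822,.002,94.2)
E
```

```text
pom {'n': 367, 'mid': array([0.4558, 0.2822, 0.0217]), 'ext': array([21., 21.,  6.]), 'ang': np.float64(177.1), 'mean': array([0.456 , 0.2823, 0.0223])}
pom {'n': 384, 'mid': array([0.4545, 0.1131, 0.0212]), 'ext': array([21., 22.,  6.]), 'ang': np.float64(61.7), 'mean': array([0.4547, 0.1137, 0.0221])}
t 8.52 pos [0.4519 0.2802 0.1532] zaxis [-0.013 -0.004 -1.   ] ydir -85.9 q6 104.9
shift(tool, no turn) [  6.   -2.2 151.1] world [   4.    2. -151.]
turn z -0.001 then shift [  6.   -2.2 151.1]
```

Request:
servo_tool(deltas="0.55 2 -1 40 0 0 0;0.55 0 0 40 0 0 0;0.55 0 0 40 0 0 0;0.55 0 0 10 0 0 0;0.55 0 0 0 0 0 0;0.55 0 0 0 0 0 0")

```text
time_s: 9.02
position: [0.4587, 0.284, 0.0335]
tool_rot: [[0.997, 0.074, 0.001], [0.074, -0.997, 0.0], [0.001, -0.0, -1.0]]
ft_force: [-0.1, 0.2, -0.2]
grip_width: 0.0471
gripper_force: 0.0
```

Request:
servo_tool(deltas="0.55 -3 2 16 0 0 0;0.55 0 0 15 0 0 0;0 0 0 0 0 0 0;0 0 0 0 0 0 0;0 0 0 0 0 0 0;0 0 0 0 0 0 0;0 0 0 0 0 0 0;0 0 0 -10 0 0 0")

```text
time_s: 9.68
position: [0.455, 0.2814, 0.0114]
tool_rot: [[0.997, 0.074, -0.001], [0.074, -0.997, -0.0], [-0.001, 0.0, -1.0]]
ft_force: [-1.3, -0.3, -1.6]
grip_width: 0.0266
gripper_force: 59.2
```

Request:
servo_tool(deltas="0 0 0 -38 0 0 0;0 0 0 -38 0 0 0;0 0 0 -38 0 0 0;0 0 0 -30 0 0 0;0 0 0 0 0 0 0")

```text
time_s: 10.1
position: [0.4574, 0.2823, 0.1625]
tool_rot: [[0.997, 0.074, 0.011], [0.074, -0.997, 0.004], [0.012, -0.003, -1.0]]
ft_force: [0.9, 0.1, -0.1]
grip_width: 0.0269
gripper_force: 59.3
```

```bash
cat >> h.py <<'E'
BC=np.array([.4905,-.0915]);BY=np.radians(4.2)
def bas(dx,dy):
    c,s=np.cos(BY),np.sin(BY);return BC+np.array([c*dx-s*dy,s*dx+c*dy])
E
python3 - <<'E'
from h import *
s=env.observe();print(s['grip_width'],s['gripper_force'])
print(bas(-46,24))
x,y=bas(-.047,.025);go(x,y,.16,94.2)
E
```

```text
0.026896582756578438 59.29197907447815
[-47.14368268  20.47509039]
t 10.1 pos [0.4574 0.2823 0.1625] zaxis [ 0.011  0.004 -1.   ] ydir -85.8 q6 104.8
shift(tool, no turn) [-41.6 350.2   1. ] world [ -16. -352.   -3.]
turn z 0.001 then shift [-41.4 350.3   1. ]
```

Request:
servo_tool(deltas="0 -5 39 0 0 0 0;0 -5 39 0 0 0 0;0 -5 39 0 0 0 0;0 -5 39 0 0 0 0;0 -5 39 0 0 0 0;0 -5 39 0 0 0 0;0 -5 39 0 0 0 0;0 -5 39 0 0 0 0")

```text
time_s: 10.77
position: [0.4376, -0.0344, 0.156]
tool_rot: [[0.997, 0.074, 0.001], [0.074, -0.997, -0.0], [0.001, 0.0, -1.0]]
ft_force: [0.8, 0.2, -0.9]
grip_width: 0.0269
gripper_force: 59.3
```

Request:
servo_tool(deltas="0 -1 37 0 0 0 0;0 0 0 0 0 -0.1 0;0 0 0 0 0 -0.1 0;0 0 0 0 0 0 0;0 0 0 0 0 0 0")

```text
time_s: 11.18
position: [0.4404, -0.0694, 0.1551]
tool_rot: [[0.978, 0.075, -0.197], [0.073, -0.997, -0.014], [-0.197, -0.0, -0.98]]
ft_force: [-0.4, 1.0, -0.4]
grip_width: 0.0271
gripper_force: 59.3
```

```bash
python3 - <<'E'
from h import *
s=env.observe();print(s['grip_width'],s['gripper_force'],s['qvel'])
p=snap('side','s3');cv2.imwrite('pics/s3c.png',cv2.resize(p['img'][130:260,280:440,::-1],None,fx=4,fy=4))
x,y=bas(-.047,.025);go(x,y,.04)
print('rim',blob(p,(.49,-.09),.1,.025,.036),'h',blob(p,(.49,-.09),.08,.105,.13))
E
```

```text
0.027081964584781227 59.32658672332764 [ 0.15546541 -1.56407728  2.23658365  0.47771334 -1.13883251 -0.34432585]
t 11.23 pos [ 0.4399 -0.0691  0.1553] zaxis [-0.196 -0.014 -0.98 ] ydir -85.7 q6 65.8
shift(tool, no turn) [ 24.5   1.1 112.6] world [   2.   -1. -115.]
rim {'n': 349, 'mid': array([ 0.4866, -0.0908,  0.0302]), 'ext': array([176., 123.,  11.]), 'ang': np.float64(70.8), 'mean': array([ 0.4869, -0.0843,  0.0307])} h {'n': 127, 'mid': array([ 0.4864, -0.0896,  0.1131]), 'ext': array([ 18., 112.,  16.]), 'ang': np.float64(93.8), 'mean': array([ 0.4857, -0.0815,  0.1171])}
```

View pics/s3c.png

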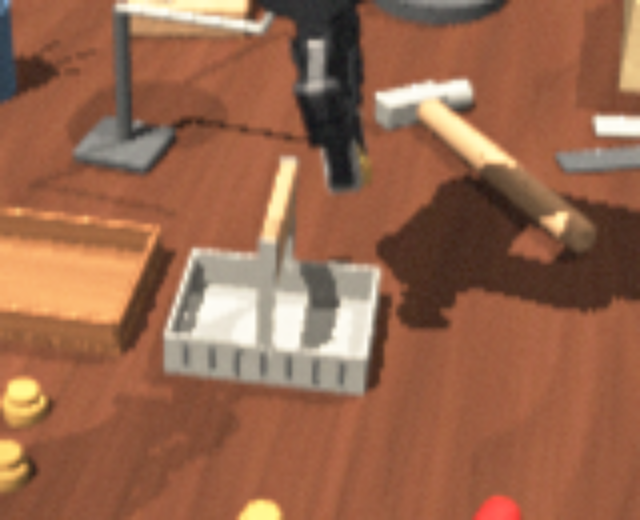

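The tilt has the wrong sign (tool z leans to −x), so I'll turn it the other way. The pommel is held at the fingertip, and the basket is undisturbed.

Request:
servo_tool(deltas="0 0 0 0 0 0.1 0;0 0 0 0 0 0.1 0;0 0 0 0 0 0.1 0;0 0 0 0 0 0.1 0;0 0 0 0 0 0 0;0 0 0 0 0 0 0")

```text
time_s: 11.73
position: [0.439, -0.0693, 0.1559]
tool_rot: [[0.978, 0.073, 0.198], [0.072, -0.997, 0.014], [0.198, 0.0, -0.98]]
ft_force: [0.2, 0.8, -1.6]
grip_width: 0.0271
gripper_force: 59.3
```

```bash
python3 - <<'E'
from h import *
x,y=bas(-.046,.025);go(x,y,.04)
E
```

```text
t 11.73 pos [ 0.439  -0.0693  0.1559] zaxis [ 0.198  0.014 -0.98 ] ydir -85.8 q6 54.0
shift(tool, no turn) [-19.3   0.8 114.3] world [   4.   -1. -116.]
```

Request:
servo_tool(deltas="0 -5 0 30 0 0 0;0 -5 0 30 0 0 0;0 -5 1 30 0 0 0;0 -4 0 24 0 0 0;0 0 0 0 0 0 0;0.6 0 0 0 0 0 0;0.6 0 0 0 0 0 0;0.6 0 0 0 0 0 0")

```text
time_s: 12.4
position: [0.4452, -0.0706, 0.0413]
tool_rot: [[0.977, 0.074, 0.201], [0.073, -0.997, 0.013], [0.201, 0.002, -0.98]]
ft_force: [0.2, -0.2, 0.8]
grip_width: 0.0513
gripper_force: 0.0
```

Request:
servo_tool(deltas="0.6 0 0 0 0 0 0;0.6 0 0 -40 0 0 0;0.6 0 0 -40 0 0 0;0.6 0 0 -40 0 0 0;0.6 0 0 0 0 -0.1 0;0.6 0 0 0 0 -0.1 0;0.6 0 0 0 0 0 0")

```text
time_s: 12.98
position: [0.4222, -0.0727, 0.1595]
tool_rot: [[0.997, 0.074, 0.001], [0.074, -0.997, -0.003], [0.001, 0.003, -1.0]]
ft_force: [-0.4, -0.5, 0.6]
grip_width: 0.0512
gripper_force: 0.0
```

```bash
python3 - <<'E'
from h import *
p=snap('wrist');print('pom',blob(p,bas(-.046,.025),.03,.018,.029,lambda i:i[...,2]<i[...,0]*.65))
q=snap('scene')
print(blob(q,(.455,.113),.04,.018,.03),'rim',blob(p,(.49,-.09),.1,.025,.036),'h',blob(p,(.49,-.09),.08,.105,.13))
cv2.imwrite('pics/w3.png',p['img'][:,:,::-1])
go(.4547,.1131,.04,94.2)
E
```

```text
pom {'n': 416, 'mid': array([ 0.4444, -0.071 ,  0.0233]), 'ext': array([24., 24.,  9.]), 'ang': np.float64(17.9), 'mean': array([ 0.4448, -0.0708,  0.0251])}
{'n': 25, 'mid': array([0.4552, 0.1124, 0.0211]), 'ext': array([20., 23.,  5.]), 'ang': np.float64(52.9), 'mean': array([0.4552, 0.1117, 0.0208])} rim {'n': 2996, 'mid': array([ 0.4904, -0.0919,  0.0295]), 'ext': array([147., 119.,  11.]), 'ang': np.float64(179.0), 'mean': array([ 0.4945, -0.0927,  0.0306])} h {'n': 3789, 'mid': array([ 0.4904, -0.0922,  0.1137]), 'ext': array([ 20., 111.,  16.]), 'ang': np.float64(94.2), 'mean': array([ 0.4905, -0.0922,  0.1176])}
t 13.08 pos [ 0.4206 -0.0718  0.1576] zaxis [ 0.002  0.    -1.   ] ydir -85.7 q6 60.0
shift(tool, no turn) [  47.6 -181.8  117.7] world [  34.  185. -118.]
turn z 0.002 then shift [  47.3 -181.9  117.7]
```

View pics/w3.png

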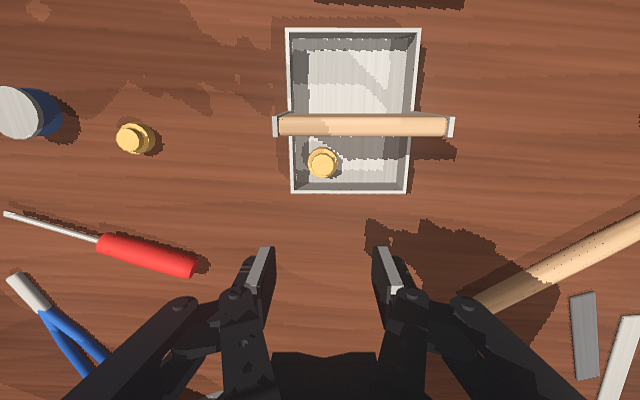

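Pommel 1 is upright in the basket at (322,163). Now the one at (0.4547, 0.1131).

Request:
servo_tool(deltas="0.6 9 -36 0 0 0 0;0.6 9 -36 0 0 0 0;0.6 9 -36 0 0 0 0;0.6 9 -36 10 0 0 0;0.6 11 -37 20 0 0 0;0.6 0 0 40 0 0 0;0.6 0 0 40 0 0 0;0.6 0 0 7 0 0 0")

```text
time_s: 13.75
position: [0.4499, 0.1107, 0.0368]
tool_rot: [[0.997, 0.075, -0.008], [0.075, -0.997, 0.001], [-0.008, -0.002, -1.0]]
ft_force: [-1.2, 0.0, 0.1]
grip_width: 0.0509
gripper_force: 0.0
```

Request:
servo_tool(deltas="0.6 0 0 0 0 0 0;0.6 0 0 0 0 0 0;0.6 0 0 0 0 0 0")

```text
time_s: 14.0
position: [0.4546, 0.1099, 0.0432]
tool_rot: [[0.997, 0.073, 0.004], [0.073, -0.997, 0.0], [0.004, 0.0, -1.0]]
ft_force: [-0.1, 0.5, 0.7]
grip_width: 0.0511
gripper_force: 0.0
```

```bash
python3 - <<'E'
from h import *
p=snap('side');print('pom',blob(p,(.455,.113),.05,.018,.029),[np.round(atz(p,r['uv'],.011),3) for r in env.spot_point('pommel1',p)[:6] if r['conf']>.3])
go(.4547,.1131,.002,94.2)
E
```

```text
pom {'n': 31, 'mid': array([0.4507, 0.1173, 0.0226]), 'ext': array([20., 17.,  9.]), 'ang': np.float64(25.9), 'mean': array([0.449 , 0.1187, 0.0221])} [array([0.639, 0.023, 0.011]), array([0.62 , 0.093, 0.011]), array([0.456, 0.114, 0.011]), array([ 0.445, -0.061,  0.011])]
t 14.1 pos [0.4545 0.11   0.043 ] zaxis [ 0.004  0.    -1.   ] ydir -85.8 q6 84.8
shift(tool, no turn) [ 0.3 -3.1 41. ] world [  0.   3. -41.]
turn z -0.0 then shift [ 0.3 -3.1 41. ]
```

Request:
servo_tool(deltas="0.6 0 -3 21 0 0 0;0.6 0 0 20 0 0 0;0 0 0 0 0 0 0;0 0 0 0 0 0 0;0 0 0 0 0 0 0;0 0 0 0 0 0 0;0 0 0 0 0 0 0;0 0 0 -30 0 0 0")

```text
time_s: 14.77
position: [0.4515, 0.1132, 0.0279]
tool_rot: [[0.997, 0.073, -0.007], [0.073, -0.997, 0.0], [-0.007, -0.001, -1.0]]
ft_force: [-0.6, 0.1, -2.0]
grip_width: 0.0271
gripper_force: 59.3
```

Request:
servo_tool(deltas="0 0 0 -40 0 0 0;0 0 0 -40 0 0 0;0 0 0 -40 0 0 0;0 -4 38 -4 0 0 0;0 -4 38 0 0 0 0;0 -4 38 0 0 0 0;0 -4 38 0 0 0 0;0 -4 38 0 0 0 0")

```text
time_s: 15.43
position: [0.4469, -0.0793, 0.155]
tool_rot: [[0.997, 0.074, 0.001], [0.074, -0.997, -0.0], [0.001, 0.001, -1.0]]
ft_force: [0.3, 0.3, 0.1]
grip_width: 0.0275
gripper_force: 59.9
```

Request:
servo_tool(deltas="0 -5 42 0 0 0 0;0 0 0 0 0 0.1 0;0 0 0 0 0 0.1 0;0 0 0 0 0 0 0;0 0 0 0 0 0 0")

```text
out of range
```

```bash
python3 - <<'E'
from h import *
x,y=bas(-.046,-.026);go(x,y,.04,94.2)
s=env.observe();print(s['grip_width'],s['gripper_force'])
E
```

```text
t 15.43 pos [ 0.4469 -0.0793  0.155 ] zaxis [ 0.001 -0.    -1.   ] ydir -85.8 q6 60.7
shift(tool, no turn) [ -3.6  41.3 115.1] world [  -0.  -42. -115.]
turn z 0.001 then shift [ -3.6  41.3 115.1]
0.027479481250309305 59.85619068145752
```

Request:
servo_tool(deltas="0 -4 41 0 0 0 0;0 0 0 0 0 0.1 0;0 0 0 0 0 0.1 0;0 -6 0 29 0 0 0;0 -6 0 28 0 0 0;0 -6 0 28 0 0 0;0 -5 0 28 0 0 0;0 0 0 0 0 0 0")

```text
time_s: 16.1
position: [0.4445, -0.1178, 0.0358]
tool_rot: [[0.979, 0.073, 0.192], [0.071, -0.997, 0.018], [0.193, -0.004, -0.981]]
ft_force: [-2.1, 1.2, -0.2]
grip_width: 0.0274
gripper_force: 60.2
```

Request:
servo_tool(deltas="0 0 0 0 0 0 0;0.6 0 0 0 0 0 0;0.6 0 0 0 0 0 0;0.6 0 0 0 0 0 0;0.6 0 0 -40 0 0 0;0.6 0 0 -40 0 0 0;0.6 0 0 -40 0 -0.1 0;0.6 0 0 0 0 -0.1 0")

```text
time_s: 16.77
position: [0.4246, -0.1218, 0.1572]
tool_rot: [[0.997, 0.073, 0.022], [0.073, -0.997, -0.005], [0.022, 0.007, -1.0]]
ft_force: [0.9, -0.4, 0.8]
grip_width: 0.0514
gripper_force: 0.0
```

```bash
python3 - <<'E'
from h import *
p=snap('wrist');
for c in ((-.046,.025),(-.046,-.026)): print('pom',blob(p,bas(*c),.02,.018,.029,lambda i:i[...,2]<i[...,0]*.65))
q=snap('scene')
print([np.round(atz(q,r['uv'],.011),3) for r in env.spot_point('pommel1',q)[:6] if r['conf']>.3])
go(.6246,.1005,.15,94.2)
E
```

```text
pom {'n': 423, 'mid': array([ 0.4445, -0.0713,  0.0236]), 'ext': array([21., 21., 10.]), 'ang': np.float64(141.4), 'mean': array([ 0.4447, -0.0713,  0.0252])}
pom {'n': 421, 'mid': array([ 0.4479, -0.1202,  0.0232]), 'ext': array([23., 21.,  9.]), 'ang': np.float64(173.6), 'mean': array([ 0.4482, -0.1201,  0.0252])}
[array([0.609, 0.112, 0.011]), array([ 0.443, -0.069,  0.011]), array([ 0.446, -0.115,  0.011]), array([ 0.674, -0.109,  0.011])]
t 16.92 pos [ 0.4251 -0.12    0.1508] zaxis [ 0.02   0.002 -1.   ] ydir -85.6 q6 53.6
shift(tool, no turn) [ 215.9 -204.4    5.2] world [200. 221.  -1.]
turn z 0.004 then shift [ 215.1 -205.3    5.2]
```

Request:
servo_tool(deltas="0.6 0 0 -35 0 0 0;0.6 27 -26 0 0 0 0;0.6 27 -26 0 0 0 0;0.6 27 -26 0 0 0 0;0.6 27 -26 0 0 0 0;0.6 27 -26 0 0 0 0;0.6 27 -26 0 0 0 0;0.6 0 0 0 0 0 0")

```text
time_s: 17.58
position: [0.5754, 0.0517, 0.1863]
tool_rot: [[0.997, 0.081, 0.017], [0.08, -0.997, 0.006], [0.017, -0.005, -1.0]]
ft_force: [-0.7, 0.2, -0.4]
grip_width: 0.0511
gripper_force: 0.0
```

```bash
python3 - <<'E'
from h import *
p=snap('wrist','w4')
for r in env.spot_point('pommel1',p)[:6]: print(r['conf'],np.round(atz(p,r['uv'],.011),3))
for c in [(.635,.038),(.6246,.1005)]: print(blob(p,c,.025,.018,.03))
go(.6246,.1005,.04,94.2)
E
```

```text
0.84 [0.624 0.1   0.011]
0.81 [0.634 0.038 0.011]
0.66 [ 0.442 -0.121  0.011]
0.47 [ 0.441 -0.078  0.011]
{'n': 363, 'mid': array([0.6356, 0.0372, 0.0222]), 'ext': array([21., 21.,  7.]), 'ang': np.float64(156.8), 'mean': array([0.6357, 0.0372, 0.0224])}
{'n': 360, 'mid': array([0.6248, 0.1   , 0.0219]), 'ext': array([21., 21.,  6.]), 'ang': np.float64(144.7), 'mean': array([0.6249, 0.1001, 0.0223])}
t 17.68 pos [0.5729 0.0483 0.1864] zaxis [ 0.015  0.005 -1.   ] ydir -85.5 q6 78.3
shift(tool, no turn) [ 53.4 -47.5 147.4] world [  52.   52. -146.]
turn z 0.005 then shift [ 53.2 -47.7 147.4]
```

Request:
servo_tool(deltas="0.5 18 -16 20 0 0 0;0.5 18 -16 20 0 0 0;0.5 17 -15 30 0 0 0;0.5 0 0 30 0 0 0;0.5 0 0 30 0 0 0;0.5 0 0 16 0 0 0;0.5 0 0 0 0 0 0;0.5 0 0 0 0 0 0")

```text
time_s: 18.35
position: [0.6243, 0.0977, 0.0427]
tool_rot: [[0.997, 0.075, 0.015], [0.075, -0.997, 0.004], [0.015, -0.002, -1.0]]
ft_force: [-0.3, -0.6, 0.5]
grip_width: 0.0429
gripper_force: 0.0
```

```bash
python3 - <<'E'
from h import *
go(.6248,.1002,.002,94.2)
E
```

```text
t 18.35 pos [0.6243 0.0977 0.0427] zaxis [ 0.015  0.004 -1.   ] ydir -85.7 q6 83.7
shift(tool, no turn) [ 0.1 -2.4 40.8] world [  1.   3. -41.]
turn z 0.001 then shift [ 0.1 -2.4 40.8]
```

Request:
servo_tool(deltas="0.5 0 -2 21 0 0 0;0.5 0 0 20 0 0 0;0 0 0 0 0 0 0;0 0 0 0 0 0 0;0 0 0 0 0 0 0;0 0 0 0 0 0 0;0 0 0 0 0 0 0;0 0 0 -30 0 0 0")

```text
time_s: 19.02
position: [0.6226, 0.1007, 0.0283]
tool_rot: [[0.997, 0.076, 0.008], [0.076, -0.997, 0.003], [0.008, -0.003, -1.0]]
ft_force: [-0.5, -1.0, -1.1]
grip_width: 0.0274
gripper_force: 59.3
```

Request:
servo_tool(deltas="0 0 0 -40 0 0 0;0 0 0 -40 0 0 0;0 0 0 -40 0 0 0;0 -20 31 -8 0 0 0;0 -20 31 0 0 0 0;0 -20 31 0 0 0 0;0 -20 31 0 0 0 0;0 -21 32 0 0 0 0")

```text
time_s: 19.68
position: [0.5332, -0.0639, 0.1589]
tool_rot: [[0.997, 0.076, 0.018], [0.076, -0.997, 0.003], [0.018, -0.001, -1.0]]
ft_force: [0.8, -0.2, -0.6]
grip_width: 0.0271
gripper_force: 59.3
```

Request:
servo_tool(deltas="0 0 0 0 0 -0.1 0;0 0 0 0 0 -0.1 0;0 0 0 0 0 0 0;0 0 0 0 0 0 0")

```text
time_s: 20.02
position: [0.5347, -0.0626, 0.1579]
tool_rot: [[0.981, 0.077, -0.18], [0.076, -0.997, -0.012], [-0.18, -0.002, -0.984]]
ft_force: [0.4, 0.3, -0.3]
grip_width: 0.0275
gripper_force: 59.3
```

```bash
python3 - <<'E'
from h import *
x,y=bas(.047,.025);go(x,y,.04,94.2)
s=env.observe();print(s['grip_width'],s['gripper_force'])
E
```

```text
t 20.02 pos [ 0.5347 -0.0626  0.1579] zaxis [-0.18  -0.012 -0.984] ydir -85.6 q6 68.8
shift(tool, no turn) [ 22.    0.8 115.8] world [   1.   -0. -118.]
turn z 0.003 then shift [ 22.    0.7 115.8]
0.027526230316168677 59.25111651420593
```

Request:
servo_tool(deltas="0 6 0 29 0 0 0;0 6 0 29 0 0 0;0 5 0 29 0 0 0;0 5 0 29 0 0 0;0 0 0 0 0 0 0;0.6 0 0 0 0 0 0;0.6 0 0 0 0 0 0;0.6 0 0 0 0 0 0")

```text
time_s: 20.68
position: [0.5356, -0.0627, 0.0421]
tool_rot: [[0.981, 0.076, -0.178], [0.075, -0.997, -0.013], [-0.179, -0.0, -0.984]]
ft_force: [-0.3, 0.2, -0.3]
grip_width: 0.0516
gripper_force: 0.0
```

Request:
servo_tool(deltas="0.6 0 0 0 0 0 0;0.6 0 0 -40 0 0 0;0.6 0 0 -40 0 0 0;0.6 0 0 -40 0 0.1 0;0.6 0 0 0 0 0.1 0;0.6 0 0 -25 0 0 0;0.6 0 0 0 0 0 0")

```text
time_s: 21.27
position: [0.5564, -0.0614, 0.1879]
tool_rot: [[0.997, 0.076, 0.024], [0.076, -0.997, 0.001], [0.024, 0.001, -1.0]]
ft_force: [0.5, -0.1, 1.9]
grip_width: 0.0512
gripper_force: 0.0
```

```bash
python3 - <<'E'
from h import *
p=snap('side','s5')
for r in env.spot_point('pommel1',p)[:6]: print(r['conf'],np.round(atz(p,r['uv'],.011),3))
q=snap('wrist')
for r in env.spot_point('pommel1',q)[:6]: print(r['conf'],np.round(atz(q,r['uv'],.011),3))
print(blob(q,(.6356,.0375),.04,.018,.03));print('h',blob(q,(.49,-.09),.08,.105,.13))
go(.6356,.0375,.04,94.2)
cv2.imwrite('pics/s5c.png',cv2.resize(p['img'][150:260,280:440,::-1],None,fx=4,fy=4))
E
```

```text
0.65 [ 0.445 -0.126  0.011]
0.63 [0.632 0.024 0.011]
0.6 [ 0.483 -0.064  0.011]
0.38 [ 0.44  -0.069  0.011]
0.38 [ 0.54  -0.052  0.011]
0.84 [0.637 0.039 0.011]
0.71 [ 0.535 -0.062  0.011]
0.62 [ 0.442 -0.121  0.011]
0.5 [ 0.44  -0.07   0.011]
{'n': 407, 'mid': array([0.6354, 0.0365, 0.022 ]), 'ext': array([22., 21.,  6.]), 'ang': np.float64(107.6), 'mean': array([0.6355, 0.0364, 0.0222])}
h {'n': 1764, 'mid': array([ 0.4908, -0.0914,  0.1125]), 'ext': array([ 20., 110.,  15.]), 'ang': np.float64(94.8), 'mean': array([ 0.4916, -0.0746,  0.1153])}
t 21.47 pos [ 0.5561 -0.0611  0.1827] zaxis [ 0.016  0.003 -1.   ] ydir -85.6 q6 66.9
shift(tool, no turn) [ 84.4 -92.1 144.2] world [  79.   99. -143.]
turn z 0.003 then shift [ 84.2 -92.3 144.2]
```

Request:
servo_tool(deltas="0.55 21 -23 0 0 0 0;0.55 21 -23 20 0 0 0;0.55 21 -23 20 0 0 0;0.55 21 -23 20 0 0 0;0.55 0 0 40 0 0 0;0.55 0 0 40 0 0 0;0.55 0 0 3 0 0 0;0.55 0 0 0 0 0 0")

```text
time_s: 22.13
position: [0.6341, 0.0375, 0.0392]
tool_rot: [[0.997, 0.076, 0.01], [0.076, -0.997, 0.004], [0.011, -0.003, -1.0]]
ft_force: [-0.6, -1.1, 0.6]
grip_width: 0.0467
gripper_force: 0.0
```

```bash
python3 - <<'E'
from h import *
go(.6356,.0370,.002,94.2)
E
```

```text
t 22.13 pos [0.6341 0.0375 0.0392] zaxis [ 0.01   0.004 -1.   ] ydir -85.6 q6 78.1
shift(tool, no turn) [ 1.1  0.8 37.2] world [  2.  -1. -37.]
turn z 0.003 then shift [ 1.1  0.8 37.2]
```

Request:
servo_tool(deltas="0.55 1 1 19 0 0 0;0.55 0 0 19 0 0 0;0 0 0 0 0 0 0;0 0 0 0 0 0 0;0 0 0 0 0 0 0;0 0 0 0 0 0 0;0 0 0 0 0 0 0;0 0 0 -30 0 0 0")

```text
time_s: 22.8
position: [0.6339, 0.0367, 0.0299]
tool_rot: [[0.997, 0.076, 0.008], [0.076, -0.997, 0.004], [0.008, -0.004, -1.0]]
ft_force: [-0.3, -0.2, -1.5]
grip_width: 0.0269
gripper_force: 59.2
```

Request:
servo_tool(deltas="0 0 0 -40 0 0 0;0 0 0 -40 0 0 0;0 0 0 -40 0 0 0;0 -21 29 -8 0 0 0;0 -21 29 0 0 0 0;0 -21 29 0 0 0 0;0 -21 29 0 0 0 0;0 -22 28 0 0 0 0")

```text
time_s: 23.47
position: [0.5385, -0.1168, 0.1604]
tool_rot: [[0.997, 0.076, 0.017], [0.076, -0.997, 0.002], [0.018, -0.001, -1.0]]
ft_force: [1.7, -1.0, -0.7]
grip_width: 0.0269
gripper_force: 59.2
```

Request:
servo_tool(deltas="0 0 0 0 0 -0.1 0;0 0 0 0 0 -0.1 0;0 0 0 0 0 0 0;0 0 0 0 0 0 0")

```text
time_s: 23.8
position: [0.5401, -0.1153, 0.1594]
tool_rot: [[0.981, 0.077, -0.18], [0.076, -0.997, -0.012], [-0.18, -0.002, -0.984]]
ft_force: [-0.6, -0.4, -1.1]
grip_width: 0.0268
gripper_force: 59.2
```

```bash
python3 - <<'E'
from h import *
x,y=bas(.047,-.026);go(x,y,.04,94.2)
s=env.observe();print(s['grip_width'],s['gripper_force'])
E
```

```text
t 23.8 pos [ 0.5401 -0.1153  0.1594] zaxis [-0.18  -0.012 -0.984] ydir -85.6 q6 64.1
shift(tool, no turn) [ 20.8  -1.2 117.6] world [  -1.    1. -119.]
turn z 0.003 then shift [ 20.8  -1.3 117.6]
0.02677630001357863 59.199689626693726
```

Request:
servo_tool(deltas="0 5 0 29 0 0 0;0 5 -1 29 0 0 0;0 5 0 29 0 0 0;0 5 0 30 0 0 0;0 0 0 0 0 0 0;0.6 0 0 0 0 0 0;0.6 0 0 0 0 0 0;0.6 0 0 0 0 0 0")

```text
time_s: 24.47
position: [0.5387, -0.1147, 0.0431]
tool_rot: [[0.981, 0.076, -0.178], [0.075, -0.997, -0.014], [-0.179, -0.0, -0.984]]
ft_force: [-0.2, 0.3, 0.3]
grip_width: 0.0514
gripper_force: 0.0
```

Request:
servo_tool(deltas="0.6 0 0 0 0 0 0;0.6 0 0 -40 0 0 0;0.6 0 0 -40 0 0 0;0.6 0 0 -40 0 0.1 0;0.6 0 0 0 0 0.1 0;0.6 0 0 -40 0 0 0;0.6 20 -38 -4 0 0 0;0.6 20 -36 0 0 0 0")

```text
time_s: 25.13
position: [0.5931, -0.0383, 0.2077]
tool_rot: [[0.997, 0.072, 0.023], [0.072, -0.997, 0.001], [0.023, 0.001, -1.0]]
ft_force: [1.1, -0.5, -0.1]
grip_width: 0.0514
gripper_force: 0.0
```

Request:
servo_tool(deltas="0.6 0 -40 0 0 0 0;0.6 0 -40 0 0 0 0;0.6 0 -40 0 0 0 0;0.6 0 -40 0 0 0 0;0.6 0 -40 0 0 0 0;0.6 0 -40 0 0 0 0;0.6 0 0 0 0 0 0")

```text
time_s: 25.72
position: [0.573, 0.208, 0.2051]
tool_rot: [[0.996, 0.082, 0.018], [0.082, -0.997, 0.005], [0.018, -0.004, -1.0]]
ft_force: [-0.5, -0.5, -0.4]
grip_width: 0.0512
gripper_force: 0.0
```

```bash
python3 - <<'E'
from h import *
p=snap('side')
for r in env.spot_point('pommel1',p)[:7]: print(round(r['conf'],2),np.round(atz(p,r['uv'],.011),3))
q=snap('wrist','w6')
for k,z in (('graver1',.008),('pommel1',.011)):
  for r in env.spot_point(k,q)[:6]: print(k,round(r['conf'],2),np.round(r['uv']),np.round(atz(q,r['uv'],z),3))
print(blob(q,(.633,.25),.07,.004,.03));print('handle',blob(q,(.612,.25),.026,.0135,.03))
go(.62,.25,.04,90)
E
```

```text
0.63 [ 0.437 -0.069  0.011]
0.45 [ 0.538 -0.067  0.011]
0.43 [ 0.45  -0.124  0.011]
0.42 [ 0.525 -0.132  0.011]
graver1 0.66 [284. 115.] [0.638 0.252 0.008]
pommel1 0.91 [579. 224.] [ 0.538 -0.115  0.011]
pommel1 0.89 [536. 224.] [ 0.533 -0.063  0.011]
pommel1 0.71 [561. 296.] [ 0.435 -0.127  0.011]
pommel1 0.71 [523. 290.] [ 0.438 -0.074  0.011]
{'n': 843, 'mid': array([0.6348, 0.2514, 0.0125]), 'ext': array([95., 18., 13.]), 'ang': np.float64(177.9), 'mean': array([0.629 , 0.2504, 0.0129])}
handle {'n': 325, 'mid': array([0.6132, 0.2517, 0.0154]), 'ext': array([49., 13.,  4.]), 'ang': np.float64(177.9), 'mean': array([0.6106, 0.2514, 0.015 ])}
t 25.97 pos [0.5746 0.2005 0.2044] zaxis [ 0.017  0.003 -1.   ] ydir -85.7 q6 93.8
shift(tool, no turn) [ 46.1 -45.7 165.2] world [  45.   50. -164.]
turn z 0.074 then shift [ 42.6 -49.  165.2]
```

View pics/w6.png

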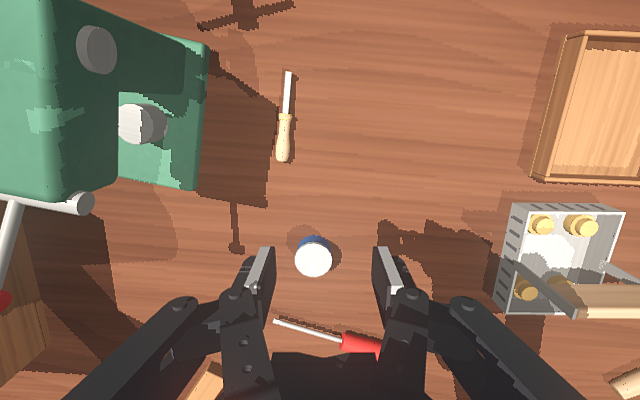

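All four pommels are in the basket. The graver lies at (285,115), its axis about −2°. Grasp it near its balance point.

Request:
servo_tool(deltas="0.5 0 0 0 0 0 0.11;0.5 20 -24 20 0 0 0;0.5 20 -24 20 0 0 0;0.5 4 -3 40 0 0 0;0.5 0 0 40 0 0 0;0.5 0 0 40 0 0 0;0.5 0 0 5 0 0 0;0.5 0 0 0 0 0 0")

```text
time_s: 26.63
position: [0.6222, 0.2501, 0.0382]
tool_rot: [[0.999, -0.036, 0.012], [-0.036, -0.999, 0.002], [0.012, -0.002, -1.0]]
ft_force: [0.3, -0.2, 0.0]
grip_width: 0.0428
gripper_force: 0.0
```

```bash
python3 - <<'E'
from h import *
go(.622,.251,.002,88)
E
```

```text
t 26.63 pos [0.6222 0.2501 0.0382] zaxis [ 0.012  0.002 -1.   ] ydir -92.1 q6 103.9
shift(tool, no turn) [-0.7 -0.8 36.2] world [ -0.   1. -36.]
turn z -0.001 then shift [-0.7 -0.8 36.2]
```

Request:
servo_tool(deltas="0.5 -1 -1 18 0 0 0;0.5 0 0 18 0 0 0;0 0 0 0 0 0 0;0 0 0 0 0 0 0;0 0 0 0 0 0 0;0 0 0 0 0 0 0;0 0 0 0 0 0 0;0 0 0 -30 0 0 0")

```text
time_s: 27.3
position: [0.62, 0.252, 0.0309]
tool_rot: [[0.999, -0.034, 0.009], [-0.034, -0.999, 0.001], [0.009, -0.002, -1.0]]
ft_force: [-0.7, -0.4, -0.9]
grip_width: 0.0137
gripper_force: 60.2
```

Request:
servo_tool(deltas="0 0 0 -40 0 0 0;0 0 0 -40 0 0 0;0 5 39 0 0 0 0;0 5 39 0 0 0 0;0 5 39 0 0 0 0;0 5 39 0 0 0 0;0 5 39 0 0 0 0;0 5 39 0 0 0 0")

```text
time_s: 27.97
position: [0.6428, 0.0156, 0.115]
tool_rot: [[0.999, -0.034, 0.018], [-0.034, -0.999, 0.003], [0.018, -0.003, -1.0]]
ft_force: [0.4, 1.0, -0.5]
grip_width: 0.014
gripper_force: 60.2
```

Request:
servo_tool(deltas="0 5 39 0 0 0 0;0 8 40 0 0 0 0;0 8 40 0 0 0 0;0 0 0 0 0 0 0;0 0 0 0 0 0 0")

```text
time_s: 28.38
position: [0.6597, -0.1045, 0.1143]
tool_rot: [[0.999, -0.038, 0.018], [-0.038, -0.999, 0.002], [0.018, -0.003, -1.0]]
ft_force: [-0.3, 1.4, -1.2]
grip_width: 0.0138
gripper_force: 60.2
```

```bash
python3 - <<'E'
from h import *
go(.660,-.105,.013,88)
s=env.observe();print(s['grip_width'],s['gripper_force'])
p=snap('wrist','w7')
print('tray',blob(p,(.672,-.11),.1,.026,.034,lambda i:(i[...,0]>i[...,2]*1.6)))
E
```

```text
t 28.38 pos [ 0.6597 -0.1045  0.1143] zaxis [ 0.018  0.002 -1.   ] ydir -92.2 q6 72.7
shift(tool, no turn) [ -1.5   0.8 101.3] world [   0.   -0. -101.]
turn z -0.003 then shift [ -1.5   0.8 101.3]
0.013839005643198411 60.18066644668579
tray {'n': 3910, 'mid': array([ 0.6701, -0.1024,  0.0291]), 'ext': array([153., 135.,   7.]), 'ang': np.float64(76.2), 'mean': array([ 0.6896, -0.1034,  0.0299])}
```

View pics/w7.png

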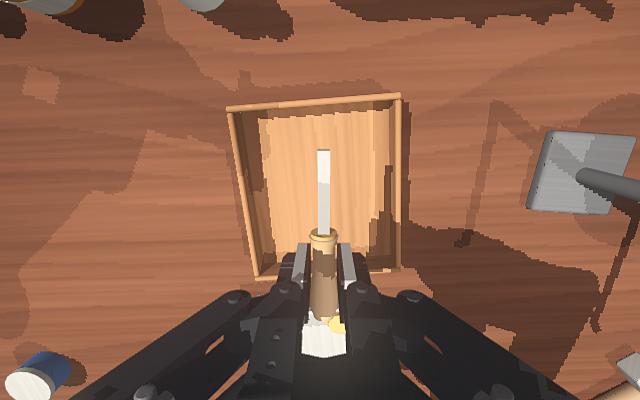

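The graver is held level and lined up with the tray (walls at columns 232–400). Lower it and release.

Request:
servo_tool(deltas="0 0 1 35 0 0 0;0 0 0 35 0 0 0;0 -1 0 20 0 0 0;0 0 0 12 0 0 0;0 0 0 2 0 0 0;0 0 0 0 0 0 0;0.4 0 0 0 0 0 0;0.4 0 0 0 0 0 0")

```text
time_s: 29.1
position: [0.6606, -0.102, 0.0103]
tool_rot: [[0.999, -0.033, 0.018], [-0.033, -0.999, 0.003], [0.018, -0.003, -1.0]]
ft_force: [0.2, -0.1, -0.5]
grip_width: 0.0338
gripper_force: 0.0
```

Request:
servo_tool(deltas="0.4 0 0 0 0 0 0;0.4 0 0 -40 0 0 0;0.4 0 0 -40 0 0 0;0.4 0 0 -40 0 0 0;0.4 -40 0 -40 0 0 -0.1;0.6 -40 0 0 0 0 0;0.6 -40 0 0 0 0 0;0.6 0 0 0 0 0 0")

```text
time_s: 29.77
position: [0.541, -0.1057, 0.1561]
tool_rot: [[0.998, 0.065, 0.008], [0.065, -0.998, 0.006], [0.009, -0.005, -1.0]]
ft_force: [0.4, 0.2, 0.2]
grip_width: 0.0512
gripper_force: 0.0
```

```bash
python3 - <<'E'
from h import *
p=snap('wrist','w8')
for k,z in (('graver1',.013),('pommel1',.014),('tin',0)):
  for r in env.spot_point(k,p)[:6]: print(k,round(r['conf'],2),np.round(r['uv']),np.round(atz(p,r['uv'],z),3))
print('h',blob(p,(.49,-.09),.08,.112,.13))
print('rim',blob(p,(.49,-.09),.1,.026,.036))
for n in ('scene','side'):
  q=snap(n)
  for k,z in (('graver1',.008),('tin',0),('pommel1',.011)):
    for r in env.spot_point(k,q)[:6]:
      if r['conf']>.3: print(n,k,round(r['conf'],2),np.round(r['uv']),np.round(atz(q,r['uv'],z),3))
go(.4905,-.0915,.18,4.2)
E
```

```text
graver1 0.74 [330.  36.] [ 0.675 -0.102  0.013]
pommel1 0.61 [332. 189.] [ 0.538 -0.115  0.014]
pommel1 0.61 [281. 187.] [ 0.537 -0.064  0.014]
pommel1 0.49 [285. 273.] [ 0.438 -0.07   0.014]
pommel1 0.48 [333. 271.] [ 0.444 -0.122  0.014]
tin 0.91 [ 35. 226.] [0.469 0.209 0.   ]
h {'n': 1795, 'mid': array([ 0.4923, -0.0919,  0.116 ]), 'ext': array([ 17., 110.,   8.]), 'ang': np.float64(93.1), 'mean': array([ 0.4932, -0.1068,  0.1173])}
rim {'n': 1495, 'mid': array([ 0.4914, -0.09  ,  0.0299]), 'ext': array([146., 119.,  10.]), 'ang': np.float64(93.4), 'mean': array([ 0.5304, -0.0873,  0.031 ])}
scene graver1 0.54 [322. 270.] [ 0.668 -0.092  0.008]
scene tin 0.48 [323. 187.] [0.464 0.214 0.   ]
scene pommel1 0.57 [267. 230.] [ 0.449 -0.059  0.011]
scene pommel1 0.54 [288. 240.] [ 0.526 -0.057  0.011]
scene pommel1 0.53 [252. 240.] [ 0.438 -0.114  0.011]
scene pommel1 0.45 [278. 253.] [ 0.533 -0.111  0.011]
side graver1 0.66 [341. 137.] [ 0.619 -0.578  0.008]
side graver1 0.58 [290. 199.] [ 0.673 -0.108  0.008]
side graver1 0.35 [264. 296.] [0.601 0.264 0.008]
side tin 0.72 [329. 292.] [0.468 0.208 0.   ]
side pommel1 0.64 [364. 205.] [ 0.448 -0.133  0.011]
side pommel1 0.59 [363. 217.] [ 0.44  -0.075  0.011]
side pommel1 0.43 [331. 213.] [ 0.531 -0.069  0.011]
side pommel1 0.4 [334. 200.] [ 0.539 -0.137  0.011]
side pommel1 0.34 [342. 135.] [ 0.62  -0.59   0.011]
t 30.37 pos [ 0.5487 -0.1074  0.1568] zaxis [ 0.016  0.003 -1.   ] ydir -86.2 q6 62.6
shift(tool, no turn) [-56.7 -19.8 -24.1] world [-58.  16.  23.]
turn z 1.564 then shift [-20.2  56.5 -24.1]
```

View pics/w8.png

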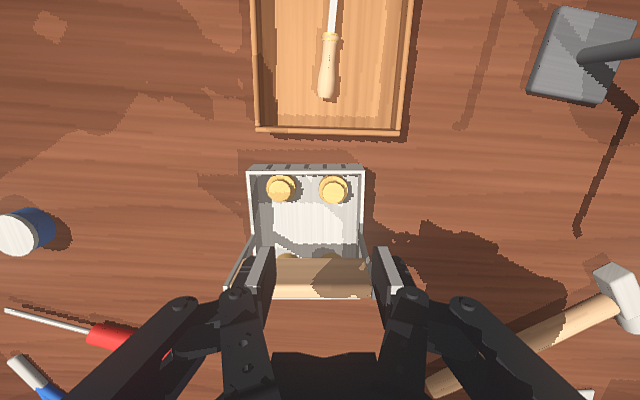

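Graver in tray at (328,60), pommels in the basket, tin untouched. Turn the wrist −90° to grip the handle slat.

Request:
servo_tool(deltas="0.6 0 0 -20 0 0 -0.11;0.6 0 0 -20 0 0 -0.11;0.6 0 0 0 0 0 -0.11;0.6 0 0 0 0 0 -0.11;0.6 0 0 0 0 0 -0.11;0.6 0 0 0 0 0 -0.11;0.6 0 0 0 0 0 -0.11;0.6 0 0 0 0 0 -0.11")

```text
time_s: 31.03
position: [0.5479, -0.1076, 0.1969]
tool_rot: [[0.58, 0.814, 0.016], [0.814, -0.581, 0.003], [0.012, 0.011, -1.0]]
ft_force: [0.2, -0.3, -0.8]
grip_width: 0.0513
gripper_force: 0.0
```

Request:
servo_tool(deltas="0.6 0 0 0 0 0 -0.12;0.6 0 0 0 0 0 -0.12;0.6 0 0 0 0 0 -0.12;0.6 0 0 0 0 0 -0.12;0.6 0 0 0 0 0 -0.12;0.6 0 0 0 0 0 -0.1;0.6 0 0 0 0 0 0;0.6 0 0 0 0 0 0")

```text
time_s: 31.7
position: [0.5479, -0.1076, 0.1969]
tool_rot: [[-0.072, 0.997, 0.016], [0.997, 0.072, 0.003], [0.002, 0.016, -1.0]]
ft_force: [1.0, -0.1, 0.4]
grip_width: 0.0511
gripper_force: 0.0
```

```bash
python3 - <<'E'
from h import *
go(.4907,-.0917,.18,4.2)
p=snap('wrist')
print('h',blob(p,(.49,-.09),.08,.112,.13))
q=snap('scene');print('hook',blob(q,(.565,-.31),.15,.125,.16))
E
```

```text
t 31.7 pos [ 0.5479 -0.1076  0.1969] zaxis [ 0.016  0.003 -1.   ] ydir 4.1 q6 -27.7
shift(tool, no turn) [ 19.9 -56.2  16.1] world [-57.  16. -17.]
turn z -0.001 then shift [ 20.  -56.2  16.1]
h {'n': 2246, 'mid': array([ 0.4903, -0.0915,  0.1165]), 'ext': array([ 20., 110.,   8.]), 'ang': np.float64(94.2), 'mean': array([ 0.4904, -0.0879,  0.1179])}
hook {'n': 261, 'mid': array([ 0.6128, -0.3206,  0.1395]), 'ext': array([139.,  25.,  28.]), 'ang': np.float64(173.9), 'mean': array([ 0.6185, -0.3203,  0.1386])}
```

Request:
servo_tool(deltas="0.6 7 -18 0 0.016 0 0;0.6 7 -19 0 0 0 0;0.6 6 -19 10 0 0 0;0.6 0 0 25 0 0 0;0.6 0 0 25 0 0 0;0.6 0 0 20 0 0 0;0.6 0 0 0 0 0 0;0.6 0 0 0 0 0 0", newtons=110)

```text
time_s: 32.47
position: [0.4904, -0.0917, 0.1166]
tool_rot: [[-0.074, 0.997, -0.001], [0.997, 0.074, 0.002], [0.002, -0.001, -1.0]]
ft_force: [0.7, -0.1, 0.2]
grip_width: 0.051
gripper_force: 0.0
```

```bash
python3 - <<'E'
from h import *
go(.4905,-.0916,.096,4.2)
print(np.round(env.observe()['ft_force'],1))
E
```

```text
t 32.47 pos [ 0.4904 -0.0917  0.1166] zaxis [-0.001  0.002 -1.   ] ydir 4.2 q6 -28.5
shift(tool, no turn) [ 0.   0.1 20.6] world [  0.   0. -21.]
turn z 0.0 then shift [ 0.   0.1 20.6]
[ 0.7 -0.1  0.2]
```

Request:
servo_tool(deltas="0.6 0 0 20.5 0 0 0;0.6 0 0 0 0 0 0;0 0 0 0 0 0 0;0 0 0 0 0 0 0;0 0 0 0 0 0 0;0 0 0 0 0 0 0;0 0 0 0 0 0 0;0 0 0 0 0 0 0")

```text
time_s: 33.13
position: [0.4908, -0.0918, 0.0973]
tool_rot: [[-0.075, 0.997, 0.002], [0.997, 0.075, 0.001], [0.001, 0.002, -1.0]]
ft_force: [-2.9, 0.9, 7.5]
grip_width: 0.0094
gripper_force: 108.2
```

Request:
servo_tool(deltas="0 0 0 -5 0 0 0;0 0 0 -10 0 0 0;0 0 0 -15 0 0 0;0 0 0 -20 0 0 0;0 0 0 -20 0 0 0;0 0 0 -14 0 0 0;0 0 0 0 0 0 0;0 0 0 0 0 0 0")

```text
time_s: 33.8
position: [0.4902, -0.0916, 0.1799]
tool_rot: [[-0.075, 0.997, -0.0], [0.997, 0.075, 0.002], [0.002, 0.0, -1.0]]
ft_force: [-0.8, 0.1, -6.3]
grip_width: 0.0095
gripper_force: 107.7
```

```bash
python3 - <<'E'
from h import *
s=env.observe();print(s['position'],s['grip_width'],s['gripper_force'],s['ft_force'],s['wrist_torque'])
p=snap('side','s9');print('rim',blob(p,(.49,-.09),.1,.095,.14),'h',blob(p,(.49,-.09),.1,.18,.22))
cv2.imwrite('pics/s9c.png',cv2.resize(p['img'][80:260,260:460,::-1],None,fx=3,fy=3))
q=snap('scene')
for n,a in (('scene',q),('side',p)):
    W=cloud(a);m=(abs(W[...,0]-.56)<.16)&(abs(W[...,1]+.31)<.07)&(W[...,2]>.131)&(W[...,2]<.143);Q=W[m]
    f=cv2.fitLine(Q[:,:2].astype(np.float32),cv2.DIST_HUBER,0,.01,.01).ravel();print(n,len(Q),'line',f,'yaw',np.degrees(np.arctan2(f[1],f[0])))
    m=(abs(W[...,0]-.53)<.03)&(abs(W[...,1]+.31)<.05)&(W[...,2]>.145)&(W[...,2]<.16);Q=W[m];print('tip',len(Q),Q.mean(0),Q.min(0),Q.max(0))
    for r in env.spot_point('hook_seat',a)[:1]: print('seat',r['conf'],atz(a,r['uv'],.14))
E
```

```text
[ 0.49020464 -0.09163905  0.17988257] 0.009543726476079536 107.7453875541687 [-0.81100754  0.09856468 -6.29836263] [0.03354532 0.00630609 0.03343456]
rim {'n': 1036, 'mid': array([ 0.4868, -0.0902,  0.1118]), 'ext': array([146., 123.,  45.]), 'ang': np.float64(90.7), 'mean': array([ 0.4866, -0.0846,  0.1076])} h {'n': 245, 'mid': array([ 0.4873, -0.0823,  0.2005]), 'ext': array([ 37., 108.,  39.]), 'ang': np.float64(95.2), 'mean': array([ 0.4861, -0.0746,  0.2011])}
scene 229 line [ 0.99457204 -0.10405015  0.6213844  -0.32036716] yaw -5.972444
tip 16 [ 0.54723614 -0.31262367  0.1496816 ] [ 0.54303277 -0.31595957  0.14576783] [ 0.55118475 -0.30855441  0.15320582]
seat 0.57 [ 0.56447664 -0.31375805  0.14      ]
side 60 line [ 0.99518347 -0.09802996  0.632046   -0.31888863] yaw -5.625738<stdin>:9: RuntimeWarning: Mean of empty slice.
  ret = um.true_divide(
Traceback (most recent call last):
ValueError: zero-size array to reduction operation minimum which has no identity
```

View pics/s9c.png

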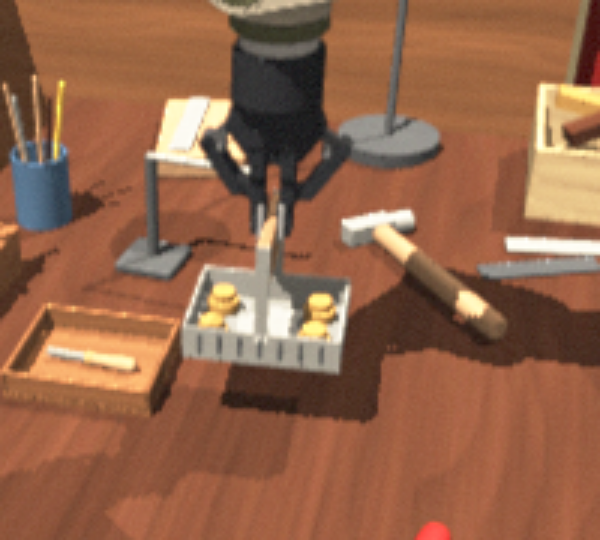

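Basket lifted level, with all four pommels in it and the tray holding the graver. Carry it to the −x side of the hook and turn it to the hook's yaw.

Request:
servo_tool(deltas="0 0 0 -2 0 0 0.044;0 0 0 -2 0 0 0.044;0 0 0 0 0 0 0.044;0 0 0 0 0 0 0.044;0 -15 0 0 0 0 0;0 -25 0 0 0 0 0;0 -25 0 0 0 0 0;0 -25 0 0 0 0 0")

```text
time_s: 34.62
position: [0.4809, -0.182, 0.1829]
tool_rot: [[0.1, 0.995, -0.002], [0.995, -0.1, 0.003], [0.003, -0.002, -1.0]]
ft_force: [0.4, -0.6, -7.4]
grip_width: 0.0094
gripper_force: 107.8
```

```bash
python3 - <<'E'
from h import *
go(.494,-.306,.184,-5.9)
s=env.observe();print(s['grip_width'],s['gripper_force'])
E
```

```text
t 34.62 pos [ 0.4809 -0.182   0.1829] zaxis [-0.002  0.003 -1.   ] ydir -5.8 q6 -28.3
shift(tool, no turn) [-122.    25.5   -1.5] world [  13. -124.    1.]
turn z 0.003 then shift [-122.    25.8   -1.5]
0.009382139599076852 107.76985287666321
```

Request:
servo_tool(deltas="0 -25 5 0 0 0 0;0 -25 5 0 0 0 0;0 -25 5 0 0 0 0;0 -25 5 0 0 0 0;0 -15 5 0 0 0 0;0 -7 0 0 0 0 0;0 0 0 0 0 0 0;0 0 0 0 0 0 0")

```text
time_s: 35.28
position: [0.4936, -0.3043, 0.1829]
tool_rot: [[0.101, 0.995, -0.001], [0.995, -0.101, 0.004], [0.004, -0.002, -1.0]]
ft_force: [-0.5, 0.5, -5.6]
grip_width: 0.0095
gripper_force: 107.8
```

```bash
python3 - <<'E'
from h import *
go(.572,-.314,.184,-5.9)
s=env.observe();print(s['grip_width'],s['gripper_force'],s['ft_force'])
p=snap('side','s10');q=snap('scene')
a=cv2.resize(p['img'][70:190,280:430],None,fx=5,fy=5)[:,:750]
cv2.imwrite('pics/s10c.png',a[:,:,::-1])
for n,g in (('scene',q),('side',p)):
  for k,z in (('hook_seat',.14),('basket_under',.164)):
    for r in env.spot_point(k,g)[:1]: print(n,k,r['conf'],r['uv'],atz(g,r['uv'],z))
  print('proj exp seat',proj(g,(.569,-.3137,.14)),'exp under',proj(g,(*env.observe()['position'][:2],.164)))
E
```

```text
t 35.28 pos [ 0.4936 -0.3043  0.1829] zaxis [-0.001  0.004 -1.   ] ydir -5.8 q6 -37.6
shift(tool, no turn) [-1.7 79.  -1.2] world [ 78. -10.   1.]
turn z 0.002 then shift [-1.5 79.  -1.2]
0.009538714388686087 107.81884789466858 [-0.46246597  0.45134323 -5.63281172]
scene hook_seat 0.78 [226.4, 279.0] [ 0.56993558 -0.31832249  0.14      ]
scene basket_under 0.68 [206.7, 256.4] [ 0.50528643 -0.30884521  0.164     ]
proj exp seat [227.60785496 277.39947209] exp under [204.76926135 252.97861818]
side hook_seat 0.79 [340.4, 135.5] [ 0.56360639 -0.31278622  0.14      ]
side basket_under 0.84 [361.4, 133.7] [ 0.49259397 -0.29054585  0.164     ]
proj exp seat [338.82982075 135.21030632] exp under [361.74299408 131.81185177]
```

View pics/s10c.png

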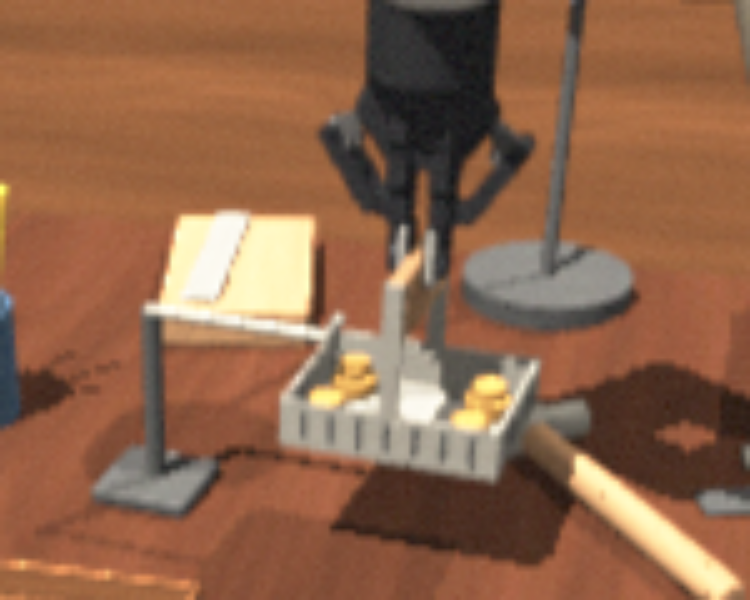

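The hook's tip (335,320) clears the wall below and the handle above. Slide along the arm.

Request:
servo_tool(deltas="0 -1 10 -1 0 0 0;0 -0.5 18 0 0 0 0;0 0 18 0 0 0 0;0 0 18 0 0 0 0;0 0 10 0 0 0 0;0 0 5 0 0 0 0;0 0 0 0 0 0 0;0 0 0 0 0 0 0")

```text
time_s: 36.25
position: [0.572, -0.3144, 0.1846]
tool_rot: [[0.101, 0.995, -0.001], [0.995, -0.101, 0.002], [0.002, -0.001, -1.0]]
ft_force: [0.3, -0.9, -7.3]
grip_width: 0.0097
gripper_force: 108.0
```

```bash
python3 - <<'E'
from h import *
go(.572,-.314,.160,-5.9)
s=env.observe();print(s['grip_width'],s['gripper_force'],s['ft_force'])
p=snap('side','s11');q=snap('scene','c11')
a=cv2.resize(p['img'][80:180,290:390],None,fx=4,fy=4);b=cv2.resize(q['img'][220:320,170:270],None,fx=4,fy=4)
cv2.imwrite('pics/s11c.png',np.hstack([a,b])[:,:,::-1])
E
```

```text
t 36.25 pos [ 0.572  -0.3144  0.1846] zaxis [-0.001  0.002 -1.   ] ydir -5.8 q6 -33.4
shift(tool, no turn) [ 0.4 -0.1 24.6] world [ -0.   0. -25.]
turn z 0.002 then shift [ 0.4 -0.1 24.6]
0.009717910382979896 107.95271158218384 [ 0.33543557 -0.8970204  -7.31647257]
```

View pics/s11c.png

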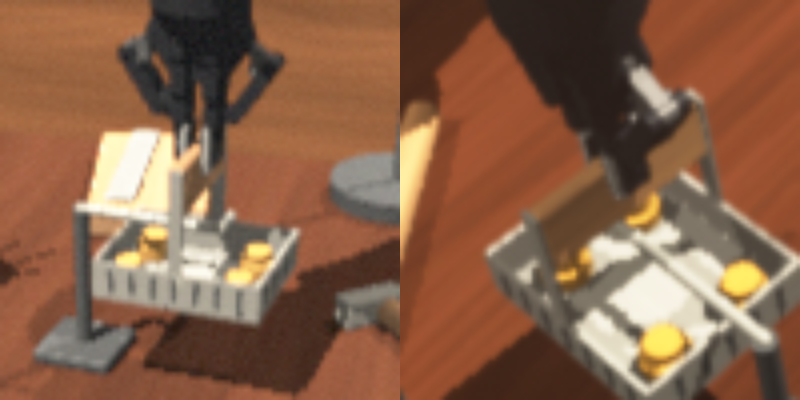

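The arm passes under the handle with its tip on the far side. Lower gently.

Request:
servo_tool(deltas="0 0 0 8 0 0 0;0 0 0 7 0 0 0;0 0 0 4 0 0 0;0 0 0 2 0 0 0;0 0 0 2 0 0 0;0 0 0 0 0 0 0")

```text
time_s: 36.85
position: [0.5724, -0.3147, 0.1616]
tool_rot: [[0.101, 0.995, -0.0], [0.995, -0.101, 0.002], [0.002, -0.0, -1.0]]
ft_force: [-0.4, 0.6, -6.6]
grip_width: 0.0101
gripper_force: 108.0
```

Request:
servo_tool(deltas="0 0 0 1 0 0 0;0 0 0 1 0 0 0;0 0 0 0 0 0 0;0 0 0 0 0 0 0")

```text
time_s: 37.18
position: [0.5726, -0.3149, 0.1611]
tool_rot: [[0.101, 0.995, 0.002], [0.995, -0.101, 0.0], [0.001, 0.001, -1.0]]
ft_force: [-2.9, 1.0, 5.1]
grip_width: 0.0096
gripper_force: 109.6
```

Seated: the force has gone from −6.6 to +5 N. Open a little, then lift away.

Request:
servo_tool(deltas="0.2 0 0 -0.5 0 0 0;0.3 0 0 0 0 0 0;0.4 0 0 0 0 0 0;0.4 0 0 0 0 0 0;0.4 0 0 0 0 0 0;0.4 0 0 0 0 0 0")

```text
time_s: 37.68
position: [0.5725, -0.3147, 0.1603]
tool_rot: [[0.101, 0.995, 0.0], [0.995, -0.101, 0.002], [0.002, 0.0, -1.0]]
ft_force: [0.6, 0.3, -0.3]
grip_width: 0.0342
gripper_force: 0.0
```

```bash
python3 - <<'E'
from h import *
s=env.observe();print(s['grip_width'],s['ft_force'],s['position'])
p=snap('side');q=snap('scene')
a=cv2.resize(p['img'][80:180,290:390],None,fx=4,fy=4);b=cv2.resize(q['img'][220:320,170:270],None,fx=4,fy=4)
cv2.imwrite('pics/s12c.png',np.hstack([a,b])[:,:,::-1])
E
```

```text
0.034242251996386266 [ 0.55710757  0.25034358 -0.3432042 ] [ 0.57249248 -0.31468844  0.16025283]
```

View pics/s12c.png

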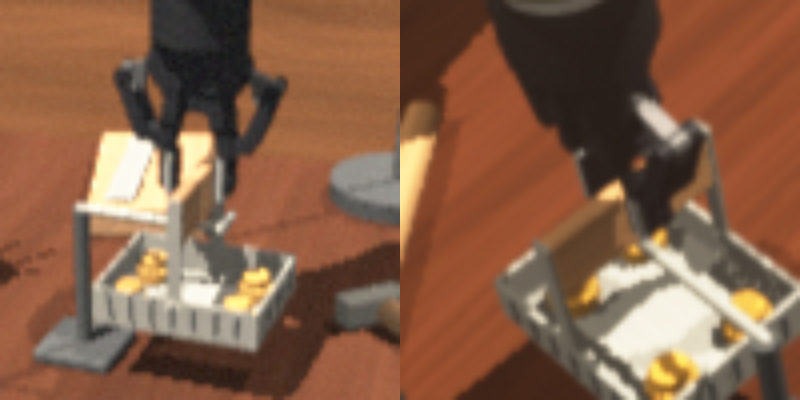

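It hangs level on the hook with the fingers clear of it and all the pommels in it. Retreat upwards.

Request:
servo_tool(deltas="0.4 0 0 -10 0 0 0;0.4 0 0 -20 0 0 0;0.4 0 0 -40 0 0 0;0.4 0 0 -40 0 0 0;0.4 0 0 -40 0 0 0;0.4 0 -40 0 0 0 0;0.4 0 -40 0 0 0 0;0.4 0 -40 0 0 0 0")

```text
time_s: 38.45
position: [0.4519, -0.3025, 0.3114]
tool_rot: [[0.1, 0.995, 0.002], [0.995, -0.1, 0.0], [0.0, 0.002, -1.0]]
ft_force: [1.1, -1.0, 1.4]
grip_width: 0.0344
gripper_force: 0.0
```

Request:
servo_tool(deltas="0.4 0 0 0 0 0 0;0.4 0 0 0 0 0 0;0.4 0 0 0 0 0 0;0.4 0 0 0 0 0 0;0.4 0 0 0 0 0 0;0.4 0 0 0 0 0 0;0.4 0 0 0 0 0 0;0.4 0 0 0 0 0 0")

```text
time_s: 39.12
position: [0.4534, -0.3029, 0.3101]
tool_rot: [[0.1, 0.995, -0.0], [0.995, -0.1, 0.002], [0.002, -0.0, -1.0]]
ft_force: [-0.1, 0.7, -0.4]
grip_width: 0.0342
gripper_force: 0.0
```

```bash
python3 - <<'E'
from h import *
p=snap('side');q=snap('scene');C=(.572,-.314)
for n,g in (('side',p),('scene',q)):
    W=cloud(g)
    print(n,'rim',blob(g,C,.1,.085,.105),'h',blob(g,C,.075,.17,.19))
    for k,z in (('pommel1',.075),('graver1',.013),('tin',0),('lift_tip',.192)):
        for r in env.spot_point(k,g)[:5]:
            if r['conf']>.3: print(k,round(r['conf'],2),np.round(r['uv']),np.round(atz(g,r['uv'],z),3))
a=cv2.resize(p['img'][80:220,270:410],(400,400));b=cv2.resize(q['img'][200:340,160:300],(400,400))
cv2.imwrite('pics/s13c.png',np.hstack([a,b])[:,:,::-1])
E
```

```text
side rim {'n': 496, 'mid': array([ 0.5814, -0.3134,  0.0938]), 'ext': array([175., 128.,  20.]), 'ang': np.float64(173.2), 'mean': array([ 0.5712, -0.3106,  0.0924])} h {'n': 105, 'mid': array([ 0.5709, -0.3129,  0.1779]), 'ext': array([ 23., 114.,  16.]), 'ang': np.float64(83.0), 'mean': array([ 0.5688, -0.3051,  0.1799])}
pommel1 0.59 [351. 159.] [ 0.521 -0.282  0.075]
pommel1 0.42 [351. 150.] [ 0.533 -0.348  0.075]
pommel1 0.37 [328. 146.] [ 0.617 -0.355  0.075]
graver1 0.47 [296. 192.] [ 0.664 -0.144  0.013]
tin 0.84 [332. 294.] [ 0.458  0.211 -0.   ]
tin 0.47 [339. 135.] [ 0.636 -0.613  0.   ]
lift_tip 0.64 [266. 296.] [0.519 0.406 0.192]
scene rim {'n': 608, 'mid': array([ 0.5741, -0.318 ,  0.0923]), 'ext': array([174., 119.,  19.]), 'ang': np.float64(32.7), 'mean': array([ 0.6006, -0.3278,  0.0917])} h {'n': 380, 'mid': array([ 0.5743, -0.3151,  0.1772]), 'ext': array([ 26., 111.,  15.]), 'ang': np.float64(83.9), 'mean': array([ 0.5758, -0.3178,  0.1787])}
pommel1 0.7 [392. 178.] [0.673 0.296 0.075]
pommel1 0.52 [254. 299.] [ 0.617 -0.294  0.075]
pommel1 0.47 [238. 315.] [ 0.616 -0.344  0.075]
pommel1 0.46 [212. 289.] [ 0.516 -0.328  0.075]
pommel1 0.36 [233. 275.] [ 0.528 -0.271  0.075]
graver1 0.69 [315. 278.] [ 0.67  -0.128  0.013]
tin 0.57 [321. 187.] [0.46  0.212 0.   ]
lift_tip 0.42 [368. 117.] [0.517 0.413 0.192]
```

View pics/s13c.png

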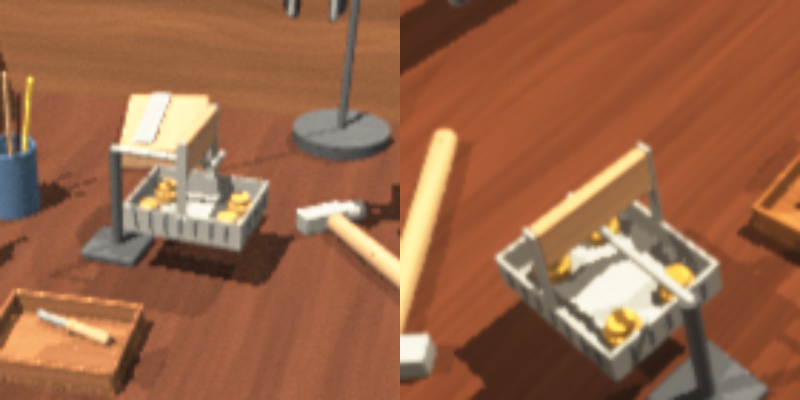

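The basket hangs level with four pommels. The graver in the tray looks slightly shifted, so I'll check that it lies flat.

```bash
python3 - <<'E'
from h import *
p=snap('side');q=snap('scene')
for n,g in (('side',p),('scene',q)):
    f=env.spot_in('graver1',g)[:2]
    for r in f: print(n,r['conf'],r['bbox'])
    W=cloud(g);i=g['img'].astype(int)
    m=(abs(W[...,0]-.671)<.066)&(abs(W[...,1]+.104)<.055)&(W[...,2]>.012)
    Q=W[m];print(len(Q),np.round(np.percentile(Q,[1,50,99],axis=0),3))
a=cv2.resize(p['img'][170:230,250:330],(400,300));b=cv2.resize(q['img'][235:310,275:365],(400,300))
cv2.imwrite('pics/s14c.png',np.hstack([a,b])[:,:,::-1])
E
```

```text
side 0.55 [218.8, 317.6, 107.6, 112.8]
side 0.53 [297.8, 195.3, 20.6, 12.6]
159 [[ 0.617 -0.159  0.012]
 [ 0.688 -0.12   0.019]
 [ 0.737 -0.054  0.033]]
scene 0.69 [312.9, 277.0, 19.2, 25.3]
scene 0.56 [231.7, 294.6, 74.3, 81.7]
133 [[ 0.621 -0.148  0.012]
 [ 0.659 -0.132  0.017]
 [ 0.71  -0.116  0.022]]
```

View pics/s14c.png

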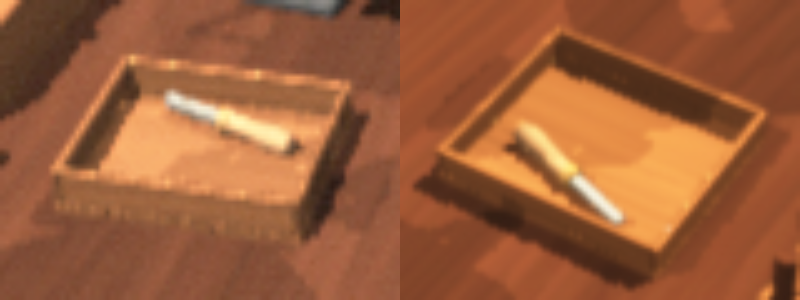

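The graver was knocked a little but lies flat inside the tray. Handing in.

```bash
python3 -c "
from rig import env
print(env.close_job())"
```

```text
the job is handed in; nothing more can be done
None
```

The job is handed in: the lift lever is fully up, all four pommels are in the basket hanging freely on the hook, the one graver found lies flat in the tray, and the blue tin was left where it was.

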